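# Bring the wheel's notch to the top and lock it

## Task

The plywood model wheel must be locked for gluing. First, with light, bare fingertips on its rim, turn the free-spinning wheel until its one notch, which starts hidden between the side plates, stands at the very top and the wheel is still. Then take the T-shaped wooden locking key and gently lower it, stem up, fully home into the notch and the stand's two slots; let go, and leave the glue jar, wood block and pot where they are.

Things in the scene. Friction and masses are not known exactly. Their poses are not given: they have to be found in the camera images.
- top (a point): Point fixed on the stand, 185 mm above the bench: where the mouth of the wheel's notch must come. x runs along the wheel's level axle, y is level in the wheel's plane, z is up. The axle is 80 mm straight below. Below this point, each of the stand's two uprights has a slot in its top for the key: 15 mm wide (along y), 8 mm deep, floor 54 mm above the axle.
- stand: Plywood stand screwed to the bench; origin under its middle, axes as top. Base 130 (x) by 200 (y) by 10 mm. Two side plates 8 mm thick, at x 13 to 21 mm either side, 176 mm wide, hide the wheel up to its axle. Mid-plate an upright, 36 mm wide (y), rises to 62 mm above the axle; the outer 18 mm of rim above it, and all rim beside it, is free to touch.
- notch (a point): Middle of the mouth of the wheel's only notch, on the rim, 80 mm from the axle; z points from the axle out through the notch, x along the axle. The notch is 15 mm wide, 28 mm deep, right through the wheel's 18 mm thickness. At the start it is in the lower part, hidden by the side plates.
- wheel (a joint): Wheel angle (rad): 0 = notch at top, grows as the wheel's top moves to -y of top; turns endlessly both ways. Plywood, 160 mm diameter, 18 mm thick, smooth rim, 0.24 kg. Bearing very light: 0.13 N at the rim turns it, it coasts a little, stays where it stops, any touch moves it. The thin axle is delicate: the fingers must never load the wheel with more than 25 N, pinch included.
- key_mid (a point): Middle of the wooden locking key, 35 mm above its underside: an upside-down T 12 mm thick (y): bar 64 (x) by 14 mm high, stem 24 mm wide (x) from the bar up to 70 mm; about 50 g. z up the stem. It stands on its bar on the bench. Home, the bar lies along the axle on both slot floors, this point 9 mm above top; either way round. Never press it on wheel or stand above 25 N.
- glue_mid (a point): Middle of a white glue jar, 48 mm diameter, 85 mm tall, standing on the bench (leave alone)
- block_mid (a point): Middle of a pale wood block 75 by 75 by 22 mm lying on the bench (leave alone)
- pot_mid (a point): Middle of a white empty pot, 66 mm diameter, 75 mm tall, standing on the bench (leave alone)
- key: The key described under key_mid; origin in the middle of its underside, same axes.
Things that resemble listed ones, but are neither listed nor needed, are in the scene too. Of the things that look like the key, take the one that is nearest to the robot's base at the start.

How it is judged:
By the outcome, as a careful person would: the job done as asked, in the order asked, and still so for the second after the job is handed in, with the robot touching nothing.
It also fails if it takes over 72 s, if anything falls off the work surface, if the arm or the gripper's body presses on something with over 40 N, if the wrist force passes 120 N, or if a joint passes its speed limit or range.

## Robot

A 7-joint arm with a two-finger parallel gripper is mounted at the origin on the work surface. World frame = base frame: x ahead of the robot, y to its left, z up, the work surface at z = 0. Lengths are in m, angles in rad, forces in N, time in s.
With the tool pointing down it reaches from about 0.35 to 0.9 m from the base axis. Payload 8.1 kg.
Tool frame: the origin (TCP) lies between the finger pads; the fingertips stand 19 mm ahead of it and the grasp point (between the pads) is the TCP; y points along the fingers, x is the direction in which the jaws open and shut, and the axes are right-handed (so a half turn about y gives the same grasp; the last joint's range is limited). The gripper opens to 92 mm and grips with 3 to 60 N. Pads are 19 mm wide; open, the fingers measure 130 mm over their backs; the gripper's body (75 mm by 190 mm) begins 47 mm behind the grasp point.
Start: joints at [-1.448, 0.434, 0.025, 1.573, -0.012, 1.134, -0.075], TCP at [0.14, 0.609, 0.246] pointing down, gripper open.
Joint ranges: [-2.62, 2.62], [-0.44, 2.09], [-1.27, 1.32], [0.08, 2.57], [-1.32, 4.46], [0.12, 2], [-2.74, 2.74]. Speed limits (rad/s): [2.22, 2.22, 3.01, 3.01, 3.14, 3.14, 3.14].

## Interface

Orientations are given as a rotation vector (axis times angle).
In Python, from cell import arm gives the robot as it stands.
- The arm moves only by the tool move_arm, never from a script. Its argument "series" is a list of rows, each an object of numbers: "x", "y", "z": the shift along the tool's x, y, z in cm; "rx", "ry", "rz": the turn, a rotation vector about the tool's x, y, z in rad. In form: [{"x": .., "y": .., "z": .., "rx": .., "ry": .., "rz": ..}, ...]. A call has 1 to 12 rows; each row shifts and turns the pose as measured when the row begins, along the tool's axes as they then stand; what a row does not reach is not made up. A row lasts 1/8 s, in which the tool goes at most 62.5 mm and 10.7 degrees, less where a joint would pass 70% of its speed; a pose out of reach is approached as far as the arm can. A call is refused whole if a number of a shift passes 6.25 or a number of a turn 0.188, either way. A call with a gripper value outside its range is refused whole. "jaw" is the finger opening in cm, from 0 to 9.18, set as the call begins (left out, the last holds). The fingers move at their own pace and stop on an object; "newtons" is the grip in N (left out, the last holds). Time passes only in rows, so rows that do not move let the fingers close. It gives the time, the measured TCP pose, the force and the opening at its end, in the units of the state.
- arm.observe(): the state, without advancing time (a new reading comes with each control period).
- arm.get_image(name): name is "scene" or "top" or "wrist"; returns the picture (420x560x3 uint8, blue, green, red); there is no depth.
- arm.camera_params(name): a dict with "K" (3x3 intrinsics, pixels), "R" (3x3) and "t" (3): a world point X has camera coordinates R X + t; the wrist camera has in their place "tool_from_camera" (4x4, takes a point from camera to tool coordinates, whose origin is the TCP and whose axes are the tool frame's). Camera axes: x right, y down, z forward; pixel columns grow to the right and rows downward; lengths in m; the calibration is good to about 2 mm. A picture is of the moment at which its call begins: read the wrist's pose just before it. camera_params takes no time and is no camera call.
- arm.sign_off(): hands the job in, once; it reports no verdict.
The state is a dict: "clock": time; "joints": joint angles; "dq": joint speeds; "joint_efforts": joint torques, N m; "position": TCP position; "ee_rot": TCP orientation; "force": force on the tool from outside, world axes, zero at the start; "ft_torque": the same for the moment, N m; "width": opening from 0.0 (shut) to 1.0 (fully open).
Only numpy, scipy, OpenCV 4.12 (cv2) and the standard library are available. Lean on these libraries where they do the work, as an engineer would, in place of code of your own. Each camera call takes 0.05 s, during which the arm holds its last target.

## Working session

There is one attempt and no reset: what is moved stays moved. The work goes in short steps, Python scripts to look and compute and a tool call to move; the robot and the scene stay as the last step left them, time stands still between calls to the robot, and variables do not carry over. Pictures are saved under pics/ and viewed, and the job is handed in when it is done.

Besides the shell and the picture viewer there is one more tool, called after "Emit:" as a command line: name --argument value ..., lists and objects as JSON in quotes. move_arm: Moves the arm, as the interface text tells. Its arguments: {"type":"object","properties":{"series":{"type":"array","items":{"type":"object","properties":{"x":{"type":"number"},"y":{"type":"number"},"z":{"type":"number"},"rx":{"type":"number"},"ry":{"type":"number"},"rz":{"type":"number"}}}},"jaw":{"type":"number"},"newtons":{"type":"number"}},"required":["series"]}

```bash
ls; mkdir -p pics
python3 - <<'E'
from cell import arm
import cv2,numpy as np
np.set_printoptions(precision=4,suppress=True)
s=arm.observe();print(s)
for n in ["scene","top","wrist"]:
    im=arm.get_image(n);cv2.imwrite(f"pics/{n}0.png",im)
    print(n,arm.camera_params(n))
E
```

```text
pics
{'clock': 0.0, 'joints': array([-1.4476,  0.4352,  0.025 ,  1.5741, -0.0116,  1.134 , -0.0751]), 'dq': array([-0.0004,  0.0016, -0.002 ,  0.0005, -0.0001, -0.0024, -0.0004]), 'joint_efforts': array([  0.0003, -66.7856,   0.985 , -31.4447,  -0.0604,   0.0433,
         0.0002]), 'position': array([0.1399, 0.6086, 0.2449]), 'ee_rot': array([-1.3088, -1.0404,  1.0423]), 'force': array([-0.9981, -0.5432, -1.129 ]), 'ft_torque': array([-0.011 , -0.0036, -0.0029]), 'width': 0.9975852692055689}
scene {'K': array([[472.9957,   0.    , 277.3123],
       [  0.    , 472.9957, 202.4905],
       [  0.    ,   0.    ,   1.    ]]), 'R': array([[-0.0876,  0.996 , -0.015 ],
       [ 0.6982,  0.0507, -0.7141],
       [-0.7105, -0.073 , -0.6999]]), 't': array([ 0.0578, -0.314 ,  1.7125])}
top {'K': array([[482.5932,   0.    , 281.0254],
       [  0.    , 482.5932, 218.3149],
       [  0.    ,   0.    ,   1.    ]]), 'R': array([[ 0.0281, -0.9996,  0.0019],
       [-0.9944, -0.0282, -0.1022],
       [ 0.1022,  0.001 , -0.9948]]), 't': array([-0.0583,  0.5921,  1.2739])}
wrist {'K': array([[323.433 ,   0.    , 276.9259],
       [  0.    , 323.433 , 210.1963],
       [  0.    ,   0.    ,   1.    ]]), 'tool_from_camera': array([[ 1.    ,  0.0006,  0.001 ,  0.0006],
       [-0.0008, -0.2926,  0.9562, -0.1388],
       [ 0.0009, -0.9562, -0.2926,  0.079 ],
       [ 0.    ,  0.    ,  0.    ,  1.    ]])}
```

View pics/scene0.png

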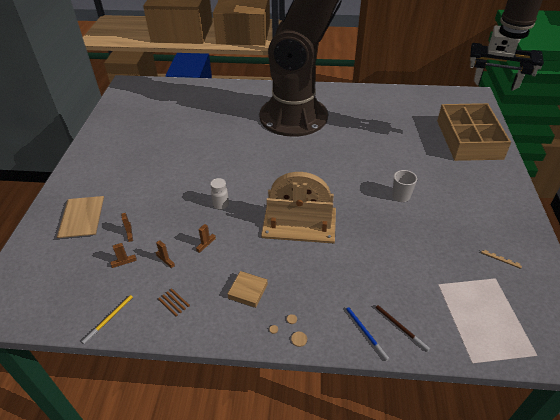

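View pics/top0.png

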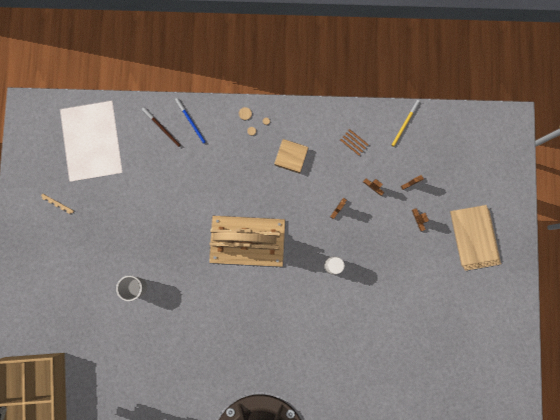

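View pics/wrist0.png

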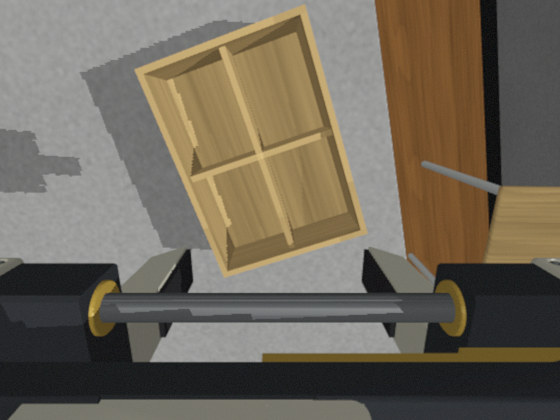

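Run:
```python
import cv2,numpy as np
s=cv2.imread('pics/scene0.png');t=cv2.imread('pics/top0.png')
def c(im,x,y,w,h,k):return cv2.resize(im[y:y+h,x:x+w],None,fx=k,fy=k,interpolation=cv2.INTER_CUBIC)
cv2.imwrite('pics/c1.png',c(s,250,160,100,90,6))
cv2.imwrite('pics/c2.png',c(t,195,205,105,75,7))
cv2.imwrite('pics/c3.png',c(t,320,165,120,75,6))
cv2.imwrite('pics/c4.png',c(s,100,200,120,75,6))
```

```text
(no output)
```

View pics/c1.png

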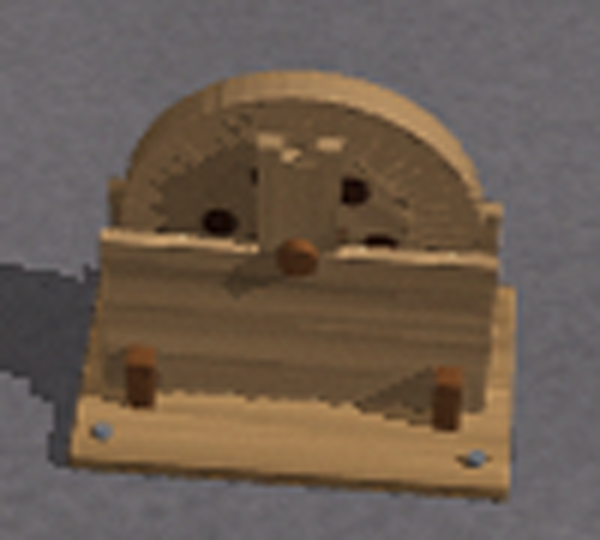

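View pics/c2.png

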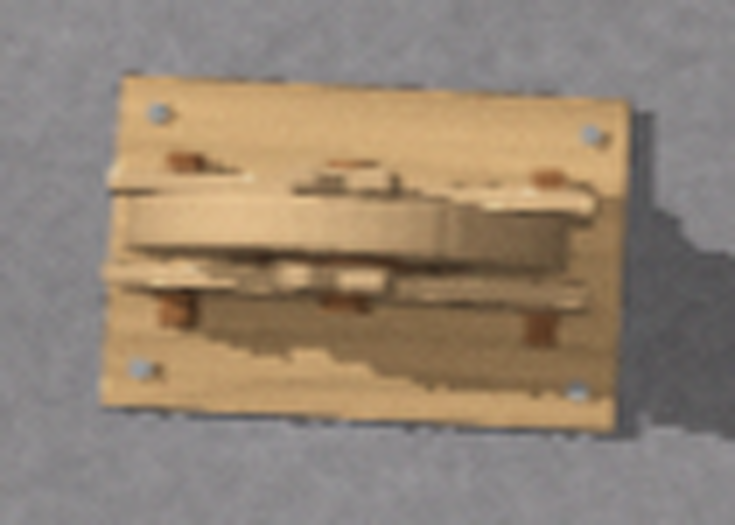

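View pics/c3.png

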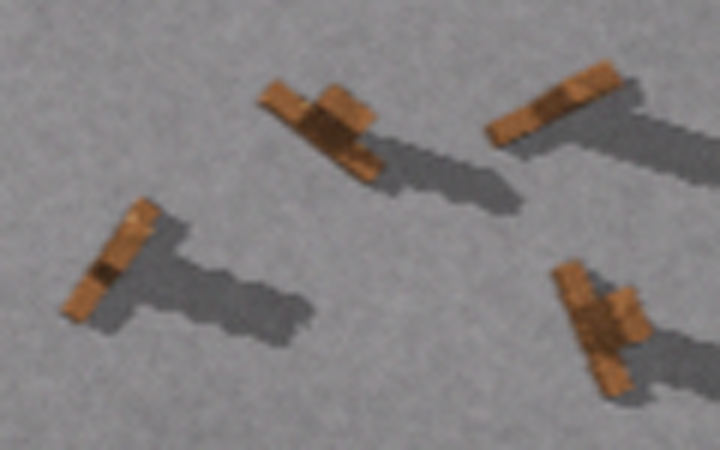

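View pics/c4.png

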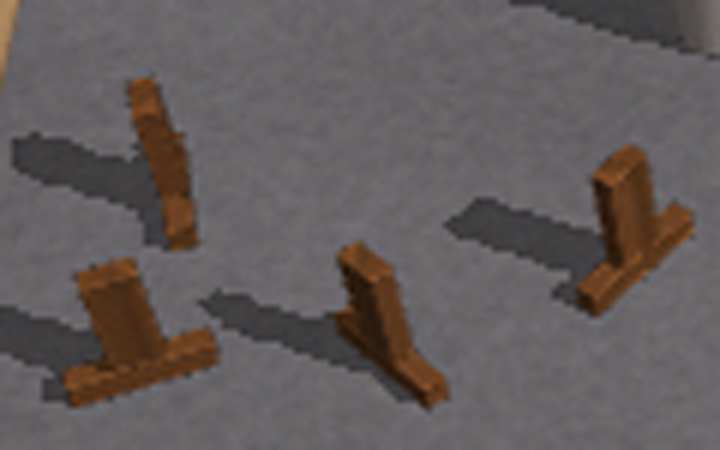

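```bash
cat > h.py <<'E'
import cv2,numpy as np
from scipy.spatial.transform import Rotation as Ro
from scipy.optimize import least_squares
np.set_printoptions(precision=4,suppress=True)
from cell import arm
def proj(n,X,pose=None):
    p=arm.camera_params(n);X=np.atleast_2d(X)
    if n=='wrist':
        pos,rv=pose;T=p['tool_from_camera']
        Xt=(X-pos)@Ro.from_rotvec(rv).as_matrix()
        c=(Xt-T[:3,3])@T[:3,:3]
    else: c=X@p['R'].T+p['t']
    q=c@p['K'].T
    return q[:,:2]/q[:,2:]
def unproj(n,uv,z,pose=None):
    p=arm.camera_params(n);uv=np.atleast_2d(uv)
    d=np.c_[uv,np.ones(len(uv))]@np.linalg.inv(p['K']).T
    if n=='wrist':
        pos,rv=pose;T=p['tool_from_camera'];R=Ro.from_rotvec(rv).as_matrix()
        d=d@T[:3,:3].T@R.T;o=R@T[:3,3]+pos
    else:
        d=d@p['R'];o=-p['R'].T@p['t']
    return o+d*((z-o[2])/d[:,2])[:,None]
def st(): 
    s=arm.observe();return s
def snap(n,name):
    s=arm.observe();im=arm.get_image(n);cv2.imwrite(f'pics/{name}.png',im);return im,(s['position'],s['ee_rot']),s
def crop(im,name,x,y,w,h,k):cv2.imwrite(f'pics/{name}.png',cv2.resize(im[y:y+h,x:x+w],None,fx=k,fy=k,interpolation=cv2.INTER_CUBIC))
E
python3 - <<'E'
from h import *
c=np.array([(122,75),(630,100),(615,430),(102,405)])/7+[195,205]
P=unproj('top',c,0.010);print(P, P.mean(0))
for i in range(4):
    d=P[(i+1)%4]-P[i];print(np.linalg.norm(d),np.degrees(np.arctan2(d[1],d[0])))
sc=np.array([(72,460),(508,497)])/6+[250,160]
print(unproj('scene',sc,0.0)); sc=np.array([(515,288),(78,432),(510,470)])/6+[250,160];print(unproj('scene',sc,0.01))
o=np.array([(160,112),(592,135),(578,392),(142,370)])/7+[195,205];print('screws',unproj('top',o,0.012).mean(0))
k=np.array([(137,198),(160,208),(62,312),(84,322)])/6+[320,165]
print('bar',unproj('top',k,0.014),unproj('top',k,0.014).mean(0))
s=np.array([(580,290),(612,292),(690,207)])/6+[100,200];print(unproj('scene',s,.014))
s=np.array([(595,178),(625,145),(650,152),(612,185)])/6+[100,200];print('stem',unproj('scene',s,.07),unproj('scene',s,.07).mean(0))
# others and base
o=np.array([(325,135),(555,105),(600,330)])/6+[320,165]
q=unproj('top',o,.014);print(q,np.linalg.norm(q[:,:2],axis=1))
for n,uv,z in [('top',(335,265),.085),('scene',(219,185),.085),('top',(291,156),.022),('scene',(248,289),.02),('top',(130,288),.075),('scene',(404,176),.075)]: print(n,unproj(n,uv,z))
E
```

```text
[[ 0.5974  0.147   0.01  ]
 [ 0.5932 -0.0525  0.01  ]
 [ 0.4643 -0.0502  0.01  ]
 [ 0.4684  0.1492  0.01  ]] [0.5308 0.0484 0.01  ]
0.1995074573717528 -91.21001402832039
0.12888539194137708 178.97300218274907
0.1994620691349995 88.8346798443515
0.12904113556657984 -1.0070387363701019
[[ 0.5877 -0.0485  0.    ]
 [ 0.5951  0.15    0.    ]]
[[ 0.4716  0.1525  0.01  ]
 [ 0.5793 -0.0463  0.01  ]
 [ 0.5877  0.1502  0.01  ]]
screws [0.5307 0.048  0.012 ]
bar [[ 0.6561 -0.2098  0.014 ]
 [ 0.6518 -0.2204  0.014 ]
 [ 0.6026 -0.1764  0.014 ]
 [ 0.5983 -0.1865  0.014 ]] [ 0.6272 -0.1983  0.014 ]
[[ 0.6538 -0.2149  0.014 ]
 [ 0.6538 -0.2005  0.014 ]
 [ 0.6017 -0.1752  0.014 ]]
stem [[ 0.6371 -0.2042  0.07  ]
 [ 0.6169 -0.1951  0.07  ]
 [ 0.6202 -0.1834  0.07  ]
 [ 0.6405 -0.1961  0.07  ]] [ 0.6287 -0.1947  0.07  ]
[[ 0.6878 -0.2957  0.014 ]
 [ 0.7047 -0.4013  0.014 ]
 [ 0.6013 -0.4219  0.014 ]] [0.7486 0.811  0.7345]
top [[ 0.4715 -0.1833  0.085 ]]
scene [[ 0.4795 -0.1786  0.085 ]]
top [[ 0.7677 -0.0642  0.022 ]]
scene [[ 0.7763 -0.061   0.02  ]]
top [[0.3979 0.3413 0.075 ]]
scene [[0.3928 0.3423 0.075 ]]
```

Run:
```python
from h import *
s=st();print(s['clock'],s['position']);print(Ro.from_rotvec(s['ee_rot']).as_matrix())
```

```text
0.15 [0.1399 0.6088 0.2451]
[[ 0.2239 -0.0002 -0.9746]
 [ 0.9746 -0.0012  0.2239]
 [-0.0012 -1.     -0.0001]]
```

```bash
cat >> h.py <<'E'
YAW=np.radians(-1.1);C0=np.array([0.531,0.048,0.105])
ax=np.array([np.cos(YAW),np.sin(YAW),0]);ly=np.array([-np.sin(YAW),np.cos(YAW),0]);Z=np.array([0,0,1.])
def rimpose(phi,r,C=C0):
    rad=np.sin(phi)*ly+np.cos(phi)*Z
    y=-rad;x=ax;z=np.cross(x,y)
    return C+r*rad,np.c_[x,y,z]
def down(pos,yaw):
    x=np.array([np.cos(yaw),np.sin(yaw),0]);y=-Z
    return np.array(pos,float),np.c_[x,y,np.cross(x,y)]
def plan(target,n,start=None,arc=None):
    if start is None:
        s=arm.observe();start=(s['position'],Ro.from_rotvec(s['ee_rot']).as_matrix())
    p0,R0=start;p1,R1=target
    w=Ro.from_matrix(R0.T@R1).as_rotvec()
    print('turn',w,'shift',p1-p0, 'n',n,'arr err if any')
    out=[];prev=(p0,R0)
    for i in range(1,n+1):
        f=i/n
        Ri=R0@Ro.from_rotvec(w*f).as_matrix();pi=p0+(p1-p0)*f
        d=prev[1].T@(pi-prev[0])*100;r=Ro.from_matrix(prev[1].T@Ri).as_rotvec()
        out.append('{"x":%.2f,"y":%.2f,"z":%.2f,"rx":%.3f,"ry":%.3f,"rz":%.3f}'%(*d,*r));prev=(pi,Ri)
    print('['+','.join(out)+']')
E
python3 - <<'E'
from h import *
plan(rimpose(np.radians(45),.135),12)
E
```

```text
turn [-0.6565  1.2891  0.5329] shift [ 0.393  -0.4653 -0.0447] n 12 arr err if any
[{"x":-3.05,"y":0.38,"z":-4.06,"rx":-0.055,"ry":0.107,"rz":0.044},{"x":-2.57,"y":0.73,"z":-4.33,"rx":-0.055,"ry":0.107,"rz":0.044},{"x":-2.05,"y":1.08,"z":-4.53,"rx":-0.055,"ry":0.107,"rz":0.044},{"x":-1.50,"y":1.41,"z":-4.65,"rx":-0.055,"ry":0.107,"rz":0.044},{"x":-0.93,"y":1.72,"z":-4.70,"rx":-0.055,"ry":0.107,"rz":0.044},{"x":-0.34,"y":2.00,"z":-4.67,"rx":-0.055,"ry":0.107,"rz":0.044},{"x":0.25,"y":2.26,"z":-4.55,"rx":-0.055,"ry":0.107,"rz":0.044},{"x":0.83,"y":2.48,"z":-4.37,"rx":-0.055,"ry":0.107,"rz":0.044},{"x":1.40,"y":2.66,"z":-4.11,"rx":-0.055,"ry":0.107,"rz":0.044},{"x":1.95,"y":2.80,"z":-3.78,"rx":-0.055,"ry":0.107,"rz":0.044},{"x":2.46,"y":2.90,"z":-3.38,"rx":-0.055,"ry":0.107,"rz":0.044},{"x":2.93,"y":2.95,"z":-2.93,"rx":-0.055,"ry":0.107,"rz":0.044}]
```

Emit:
move_arm --series '[{"x":-3.05,"y":0.38,"z":-4.06,"rx":-0.055,"ry":0.107,"rz":0.044},{"x":-2.57,"y":0.73,"z":-4.33,"rx":-0.055,"ry":0.107,"rz":0.044},{"x":-2.05,"y":1.08,"z":-4.53,"rx":-0.055,"ry":0.107,"rz":0.044},{"x":-1.5,"y":1.41,"z":-4.65,"rx":-0.055,"ry":0.107,"rz":0.044},{"x":-0.93,"y":1.72,"z":-4.7,"rx":-0.055,"ry":0.107,"rz":0.044},{"x":-0.34,"y":2.0,"z":-4.67,"rx":-0.055,"ry":0.107,"rz":0.044},{"x":0.25,"y":2.26,"z":-4.55,"rx":-0.055,"ry":0.107,"rz":0.044},{"x":0.83,"y":2.48,"z":-4.37,"rx":-0.055,"ry":0.107,"rz":0.044},{"x":1.4,"y":2.66,"z":-4.11,"rx":-0.055,"ry":0.107,"rz":0.044},{"x":1.95,"y":2.8,"z":-3.78,"rx":-0.055,"ry":0.107,"rz":0.044},{"x":2.46,"y":2.9,"z":-3.38,"rx":-0.055,"ry":0.107,"rz":0.044},{"x":2.93,"y":2.95,"z":-2.93,"rx":-0.055,"ry":0.107,"rz":0.044}]' --jaw 4 --newtons 3

```text
clock: 1.65
position: [0.5349, 0.1286, 0.2046]
ee_rot: [-2.374, 0.04, -0.04]
force: [0.3, 0.5, -0.1]
width: 0.432
```

Run:
```python
from h import *
im,p,s=snap('wrist','w1');print(s['clock'],s['joints'],s['position'],s['force'],s['width'])
plan(rimpose(np.radians(45),.135),4)
```

```text
1.65 [-1.0778  0.7027  0.6157  1.6654  0.3029  1.326  -0.6852] [0.5349 0.1286 0.2046] [ 0.3389  0.4931 -0.1436] 0.43245144990750983
turn [ 0.0262 -0.0386 -0.0084] shift [-0.005   0.0219 -0.0045] n 4 arr err if any
[{"x":-0.16,"y":-0.32,"z":0.45,"rx":0.007,"ry":-0.010,"rz":-0.002},{"x":-0.15,"y":-0.31,"z":0.46,"rx":0.007,"ry":-0.010,"rz":-0.002},{"x":-0.14,"y":-0.31,"z":0.46,"rx":0.007,"ry":-0.010,"rz":-0.002},{"x":-0.14,"y":-0.31,"z":0.46,"rx":0.007,"ry":-0.010,"rz":-0.002}]
```

View pics/w1.png

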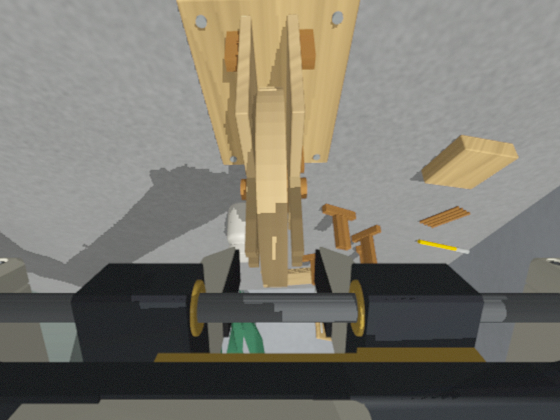

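Run:
```python
from h import *
im=cv2.imread('pics/w1.png');crop(im,'w1c',200,70,140,220,3)
g=(np.array([.5,.5,.5]))
s=st();p=(s['position'],s['ee_rot'])
for phi in range(-40,150,10):
    rad=np.sin(np.radians(phi))*ly+np.cos(np.radians(phi))*Z
    print(phi,proj('wrist',C0+.08*rad,p)[0])
```

```text
-40 [273.8535 274.8388]
-30 [273.4715 280.5613]
-20 [272.9395 283.8992]
-10 [272.2502 284.336 ]
0 [271.4029 281.3459]
10 [270.4082 274.4626]
20 [269.2918 263.3799]
30 [268.0982 248.075 ]
40 [266.8902 228.9278]
50 [265.7455 206.7893]
60 [264.7461 182.9526]
70 [263.9654 159.0017]
80 [263.4553 136.5665]
90 [263.2378 117.0579]
100 [263.3045 101.4698]
110 [263.6225  90.3015]
120 [264.1442  83.5966]
130 [264.8168  81.0573]
140 [265.5901  82.1799]
```

View pics/w1c.png

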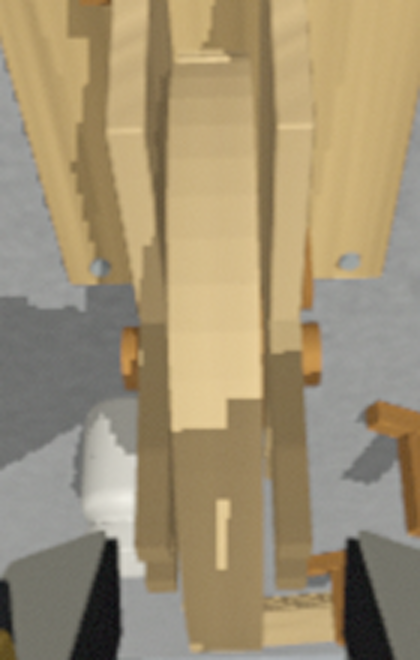

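```bash
sed -i 's/C0=np.array(\[0.531/C0=np.array([0.533/' h.py
python3 - <<'E'
from h import *
s=st();S=(s['position'],Ro.from_rotvec(s['ee_rot']).as_matrix())
plan(rimpose(np.radians(45),.125),3)
plan(rimpose(np.radians(45),.088),3,rimpose(np.radians(45),.125))
E
```

```text
turn [ 0.0262 -0.0386 -0.0084] shift [-0.0031  0.0148 -0.0116] n 3 arr err if any
[{"x":-0.14,"y":-0.09,"z":0.61,"rx":0.009,"ry":-0.013,"rz":-0.003},{"x":-0.13,"y":-0.08,"z":0.62,"rx":0.009,"ry":-0.013,"rz":-0.003},{"x":-0.12,"y":-0.08,"z":0.62,"rx":0.009,"ry":-0.013,"rz":-0.003}]
turn [0. 0. 0.] shift [-0.0005 -0.0262 -0.0262] n 3 arr err if any
[{"x":0.00,"y":1.23,"z":0.00,"rx":0.000,"ry":0.000,"rz":0.000},{"x":0.00,"y":1.23,"z":0.00,"rx":0.000,"ry":0.000,"rz":0.000},{"x":0.00,"y":1.23,"z":-0.00,"rx":0.000,"ry":0.000,"rz":0.000}]
```

Emit:
move_arm --series '[{"x":-0.14,"y":-0.09,"z":0.61,"rx":0.009,"ry":-0.013,"rz":-0.003},{"x":-0.13,"y":-0.08,"z":0.62,"rx":0.009,"ry":-0.013,"rz":-0.003},{"x":-0.12,"y":-0.08,"z":0.62,"rx":0.009,"ry":-0.013,"rz":-0.003},{"y":0.8},{}]'

```text
invalid input
```

Run:
```python
from h import *
im,p,s=snap('wrist','w2');print(s['clock'],s['joints'],s['position'],s['force'],s['width'])
crop(im,'w2c',180,100,200,190,4)
for phi in range(0,120,15):
    rad=np.sin(np.radians(phi))*ly+np.cos(np.radians(phi))*Z
    print(phi,proj('wrist',C0+.08*rad,p)[0])
plan(rimpose(np.radians(45),.088),3)
```

```text
1.7 [-1.0709  0.7081  0.6231  1.6644  0.3052  1.3253 -0.6867] [0.5378 0.1215 0.205 ] [ 2.2741 -3.558   1.2984] 0.43401029517839473
0 [274.1875 281.2477]
15 [272.8721 269.3457]
30 [271.3124 247.9497]
45 [269.6719 218.018 ]
60 [268.184  182.7928]
75 [267.085 147.326]
90 [266.5293 116.8797]
105 [266.5406  95.1448]
turn [ 0.0233 -0.0333 -0.0077] shift [-0.0019 -0.0135 -0.0376] n 3 arr err if any
[{"x":-0.07,"y":1.19,"z":0.59,"rx":0.008,"ry":-0.011,"rz":-0.003},{"x":-0.06,"y":1.20,"z":0.59,"rx":0.008,"ry":-0.011,"rz":-0.003},{"x":-0.06,"y":1.20,"z":0.58,"rx":0.008,"ry":-0.011,"rz":-0.003}]
```

View pics/w2c.png

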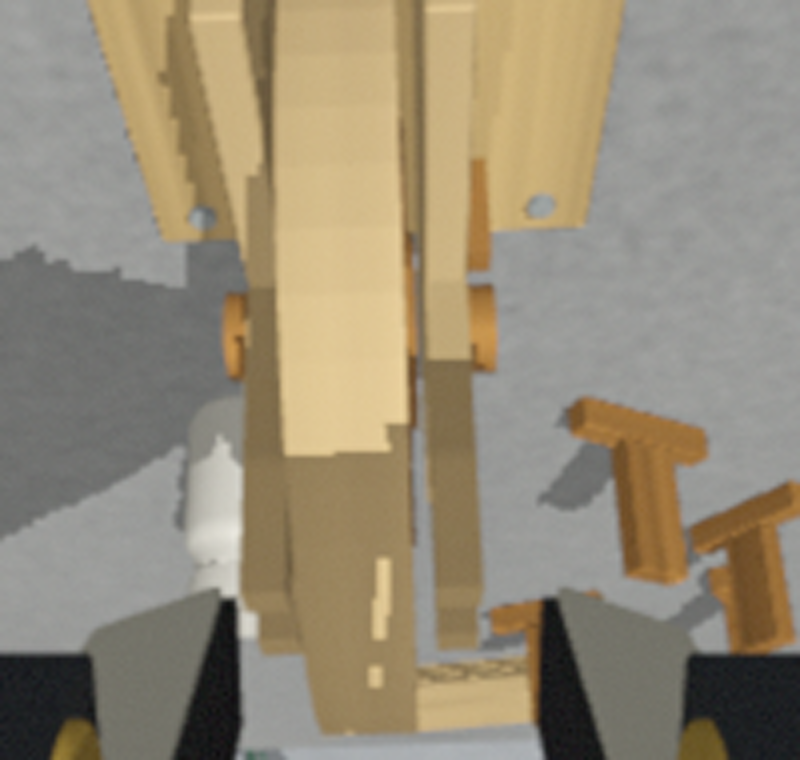

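Emit:
move_arm --series '[{"x":-0.1,"y":0.2,"z":0.59,"rx":0.008,"ry":-0.011,"rz":-0.003},{"x":-0.06,"y":0.2,"z":0.59,"rx":0.008,"ry":-0.011,"rz":-0.003},{"x":-0.06,"y":0.2,"z":0.58,"rx":0.008,"ry":-0.011,"rz":-0.003},{"x":0,"y":0,"z":0,"rx":0,"ry":0,"rz":0}]'

```text
clock: 2.25
position: [0.5329, 0.1352, 0.1858]
ee_rot: [-2.351, 0.015, -0.002]
force: [-0.1, 1.1, -0.8]
width: 0.435
```

```bash
cat >> h.py <<'E'
def look(name,C=C0):
    im,p,s=snap('wrist',name);print(s['clock'],s['joints'],s['position'],s['force'],s['width'])
    R=Ro.from_rotvec(s['ee_rot']).as_matrix();print(R)
    d=s['position']-C;print('phi',np.degrees(np.arctan2(d@ly,d[2])),'r',np.hypot(d@ly,d[2]),'axoff',d@ax,'tilt',np.degrees(np.arctan2(-R[:,1]@ly,-R[2,1])))
    return im,p,s
E
python3 - <<'E'
from h import *
im,p,s=look('w3')
crop(im,'w3c',180,100,200,190,4)
plan(rimpose(np.radians(45),.088),3)
E
```

```text
2.25 [-1.072   0.7096  0.5935  1.6826  0.2924  1.287  -0.6717] [0.5329 0.1352 0.1858] [-0.0848  1.0872 -0.8073] 0.4346624340359987
[[ 0.9999 -0.0101  0.0061]
 [-0.0114 -0.7034  0.7107]
 [-0.0029 -0.7107 -0.7035]]
phi 47.15518543942122 r 0.11886345166478095 axoff -0.001802009463212665 tilt 44.7059839466876
turn [-0.005   0.0071  0.0036] shift [ 0.0012 -0.0249 -0.0188] n 3 arr err if any
[{"x":0.05,"y":1.03,"z":-0.15,"rx":-0.002,"ry":0.002,"rz":0.001},{"x":0.05,"y":1.03,"z":-0.15,"rx":-0.002,"ry":0.002,"rz":0.001},{"x":0.05,"y":1.03,"z":-0.14,"rx":-0.002,"ry":0.002,"rz":0.001}]
```

View pics/w3c.png

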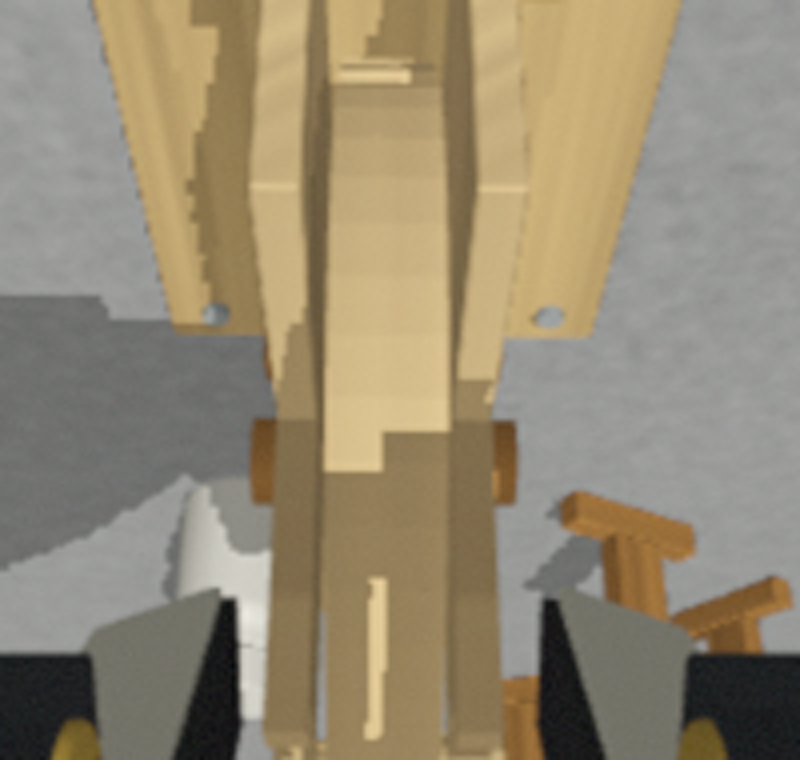

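```bash
sed -i 's/C0=np.array(\[0.533/C0=np.array([0.5315/' h.py
python3 - <<'E'
from h import *
plan(rimpose(np.radians(45),.088),3)
E
```

```text
turn [-0.005   0.0071  0.0036] shift [-0.0003 -0.0249 -0.0188] n 3 arr err if any
[{"x":0.00,"y":1.03,"z":-0.15,"rx":-0.002,"ry":0.002,"rz":0.001},{"x":0.00,"y":1.03,"z":-0.15,"rx":-0.002,"ry":0.002,"rz":0.001},{"x":0.00,"y":1.03,"z":-0.14,"rx":-0.002,"ry":0.002,"rz":0.001}]
```

Emit:
move_arm --series '[{"x":0,"y":1.0,"z":-0.15,"rx":0,"ry":0,"rz":0},{"x":0,"y":1.0,"z":-0.15,"rx":0,"ry":0,"rz":0},{"x":0,"y":1.0,"z":-0.15,"rx":0,"ry":0,"rz":0},{"x":0,"y":0,"z":0,"rx":0,"ry":0,"rz":0}]'

```text
clock: 2.8
position: [0.5324, 0.1085, 0.1669]
ee_rot: [-2.351, 0.015, -0.003]
force: [0.2, 0.9, 0.3]
width: 0.436
```

Run:
```python
from h import *
im,p,s=look('w4')
crop(im,'w4c',180,100,200,190,4)
```

```text
2.8 [-1.0488  0.7159  0.5962  1.7373  0.3051  1.2165 -0.675 ] [0.5324 0.1085 0.1669] [0.2259 0.9009 0.2642] 0.4364952839385568
[[ 0.9999 -0.0102  0.007 ]
 [-0.0121 -0.7037  0.7104]
 [-0.0023 -0.7105 -0.7037]]
phi 44.341604231862156 r 0.08660223212341972 axoff -0.00023981735486039177 tilt 44.7271391247066
```

View pics/w4c.png

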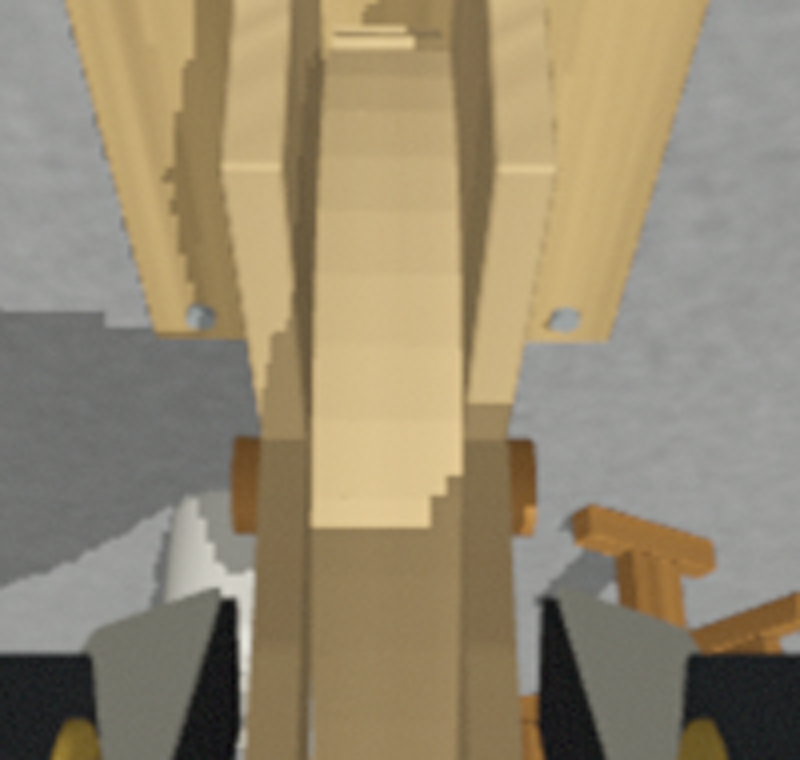

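Emit:
move_arm --series '[{"x":0,"y":-0.25,"z":0,"rx":0,"ry":0,"rz":0},{"x":0,"y":0,"z":0,"rx":0,"ry":0,"rz":0},{"x":0,"y":0,"z":0,"rx":0,"ry":0,"rz":0}]' --jaw 1.2 --newtons 3

```text
clock: 3.22
position: [0.5321, 0.1116, 0.1691]
ee_rot: [-2.351, 0.016, -0.003]
force: [-6.5, 1.1, 1.8]
width: 0.203
```

Run:
```python
from h import *
im,p,s=look('w5')
crop(im,'w5c',180,100,200,190,4)
```

```text
3.225 [-1.0515  0.7142  0.5955  1.7319  0.3033  1.2244 -0.6744] [0.5321 0.1116 0.1691] [-6.4777  1.0728  1.7937] 0.20273545748436597
[[ 0.9999 -0.0105  0.0066]
 [-0.0121 -0.7031  0.711 ]
 [-0.0029 -0.7111 -0.7031]]
phi 44.787601546800005 r 0.09026422398170439 axoff -0.000606996507206783 tilt 44.678644582082825
```

View pics/w5c.png

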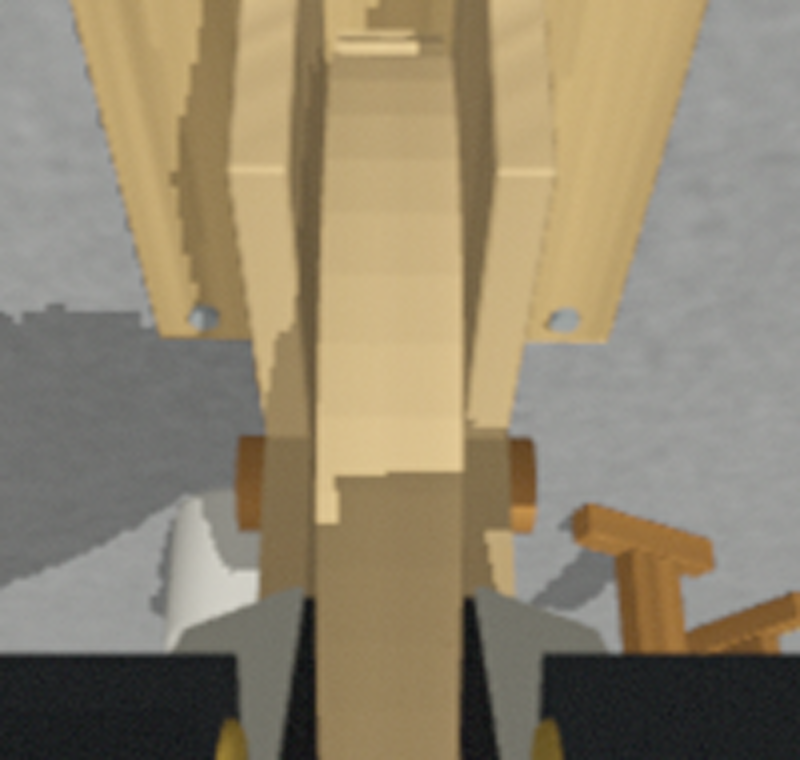

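Emit:
move_arm --series '[{"x":-0.05,"y":0.03,"z":-0.63,"rx":0.07,"ry":0,"rz":0},{"x":-0.02,"y":0.09,"z":-1.26,"rx":0.14,"ry":0,"rz":0},{"x":0,"y":0.09,"z":-1.26,"rx":0.14,"ry":0,"rz":0},{"x":0,"y":0.03,"z":-0.63,"rx":0.07,"ry":0,"rz":0},{"x":0,"y":0,"z":0,"rx":0,"ry":0,"rz":0}]'

```text
clock: 3.9
position: [0.5313, 0.0796, 0.1893]
ee_rot: [-1.92, 0.011, -0.005]
force: [0.5, -1.0, -2.7]
width: 0.196
```

Run:
```python
from h import *
im,p,s=look('w6')
crop(im,'w6c',180,50,200,190,4)
```

```text
3.9 [-0.8216  0.4508  0.5146  1.8382  0.1295  1.0318 -0.4204] [0.5313 0.0796 0.1893] [ 0.5166 -0.9704 -2.6814] 0.19584624842728293
[[ 1.     -0.0051  0.0085]
 [-0.0097 -0.3424  0.9395]
 [-0.0019 -0.9396 -0.3424]]
phi 20.53452098238984 r 0.09006959709647797 axoff -0.0008499701897081302 tilt 20.023312048605113
```

View pics/w6.png

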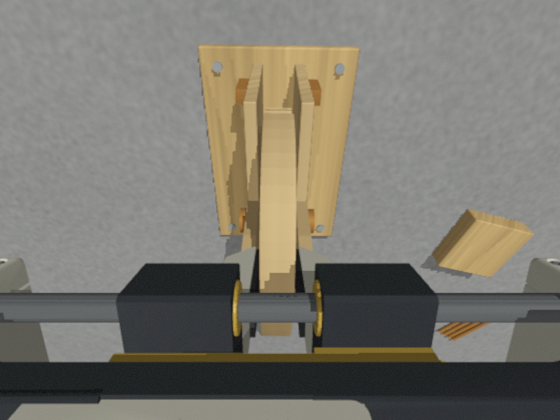

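Emit:
move_arm --series '[{"x":0,"y":0.03,"z":-0.63,"rx":0.07,"ry":0,"rz":0},{"x":0,"y":0.09,"z":-1.26,"rx":0.14,"ry":0,"rz":0},{"x":0,"y":0.09,"z":-1.26,"rx":0.14,"ry":0,"rz":0},{"x":0,"y":0.09,"z":-1.26,"rx":0.14,"ry":0,"rz":0},{"x":0,"y":0.09,"z":-1.26,"rx":0.14,"ry":0,"rz":0},{"x":0,"y":0.09,"z":-1.26,"rx":0.14,"ry":0,"rz":0},{"x":0,"y":0.09,"z":-1.26,"rx":0.14,"ry":0,"rz":0},{"x":0,"y":0.09,"z":-1.26,"rx":0.14,"ry":0,"rz":0},{"x":0,"y":0.03,"z":-0.63,"rx":0.07,"ry":0,"rz":0},{"x":0,"y":0,"z":0,"rx":0,"ry":0,"rz":0}]'

```text
clock: 5.2
position: [0.5299, 0.003, 0.1622]
ee_rot: [-0.768, 0.008, 0.035]
force: [-1.1, -2.1, 1.9]
width: 0.208
```

Run:
```python
from h import *
im,p,s=look('w7')
im=arm.get_image('scene');cv2.imwrite('pics/s7.png',im);crop(im,'s7c',230,120,140,130,5)
```

```text
5.2 [ 0.224   0.6067  0.1701  1.8407 -0.8574  1.2728  0.9151] [0.5299 0.003  0.1622] [-1.0869 -2.1182  1.8577] 0.20768749880758297
[[ 0.9994 -0.0351 -0.0055]
 [ 0.0291  0.7185  0.695 ]
 [-0.0204 -0.6947  0.719 ]]
phi -38.21206257301423 r 0.07277679216063314 axoff -0.0007456680886871184 tilt -45.931632054785176
```

View pics/w7.png

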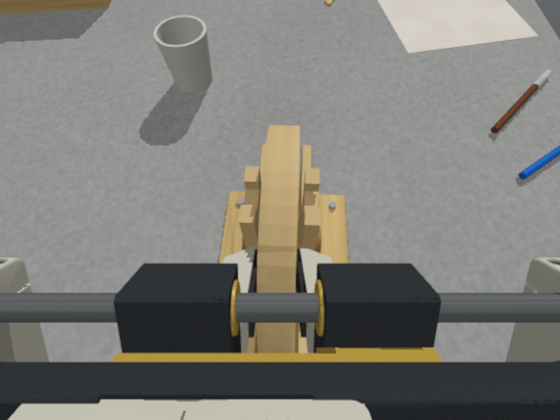

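View pics/s7c.png

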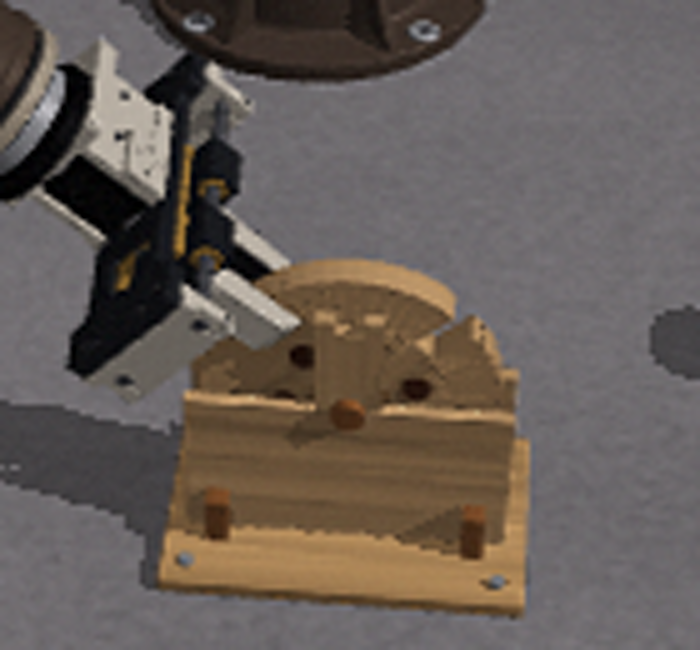

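Run:
```python
from h import *
im=cv2.imread('pics/s7.png');crop(im,'s7d',295,165,45,45,14)
for phi in range(30,75,5):
    rad=np.sin(np.radians(phi))*ly+np.cos(np.radians(phi))*Z
    print(phi,[((proj('scene',C0+q*ax+.08*rad)[0]-[295,165])*14).round() for q in (.009,-.009)],((proj('scene',C0+.009*ax+.052*rad)[0]-[295,165])*14).round())
```

```text
30 [array([278., 215.]), array([283., 150.])] [196. 309.]
35 [array([310., 232.]), array([314., 167.])] [217. 320.]
40 [array([339., 252.]), array([343., 186.])] [236. 332.]
45 [array([366., 273.]), array([370., 207.])] [253. 346.]
50 [array([391., 295.]), array([394., 230.])] [269. 360.]
55 [array([412., 319.]), array([416., 253.])] [283. 375.]
60 [array([431., 344.]), array([434., 278.])] [296. 391.]
65 [array([447., 369.]), array([450., 304.])] [306. 407.]
70 [array([459., 396.]), array([462., 330.])] [314. 424.]
```

View pics/s7d.png

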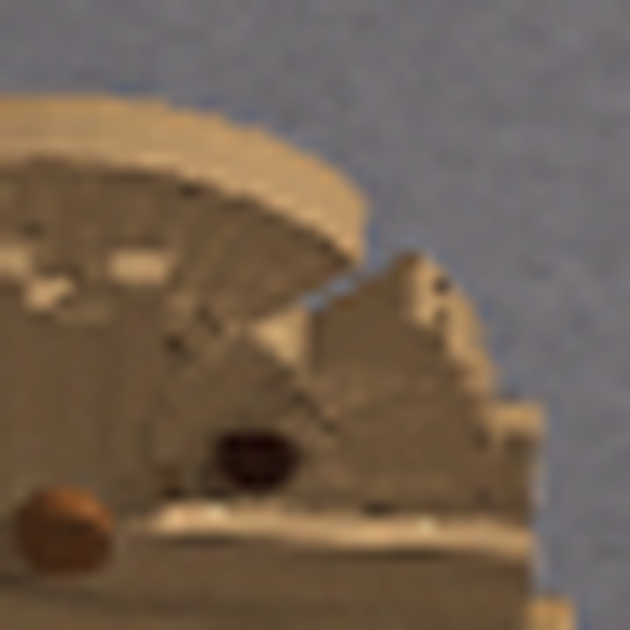

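Emit:
move_arm --series '[{"x":0,"y":0,"z":0,"rx":0,"ry":0,"rz":0},{"x":0,"y":0,"z":0,"rx":0,"ry":0,"rz":0},{"x":0,"y":-1.5,"z":0,"rx":0,"ry":0,"rz":0},{"x":0,"y":-3,"z":0,"rx":0,"ry":0,"rz":0},{"x":0,"y":-1.5,"z":0,"rx":0,"ry":0,"rz":0}]' --jaw 3.4

```text
clock: 5.92
position: [0.5327, -0.0348, 0.2093]
ee_rot: [-0.772, -0.001, 0.046]
force: [-0.1, -0.1, 0.7]
width: 0.371
```

Run:
```python
from h import *
im,p,s=look('w8')
plan(rimpose(np.radians(8),.13),7)
plan(rimpose(np.radians(8),.09),3,rimpose(np.radians(8),.13))
```

```text
5.925 [ 0.2594  0.5702  0.2002  1.7564 -0.7993  1.391   0.8737] [ 0.5327 -0.0348  0.2093] [-0.1253 -0.0875  0.7416] 0.3714417370195384
[[ 0.999  -0.0409 -0.0179]
 [ 0.0418  0.7159  0.697 ]
 [-0.0156 -0.697   0.7169]]
phi -38.4313372229348 r 0.13318711534799707 axoff 0.0027421959508438683 tilt -45.72896732188005
turn [-0.9375  0.0539 -0.0343] shift [-0.0012  0.1021  0.0236] n 7 arr err if any
[{"x":0.04,"y":0.81,"z":1.26,"rx":-0.134,"ry":0.008,"rz":-0.005},{"x":0.02,"y":0.63,"z":1.36,"rx":-0.134,"ry":0.008,"rz":-0.005},{"x":0.01,"y":0.45,"z":1.43,"rx":-0.134,"ry":0.008,"rz":-0.005},{"x":-0.00,"y":0.25,"z":1.48,"rx":-0.134,"ry":0.008,"rz":-0.005},{"x":-0.02,"y":0.05,"z":1.50,"rx":-0.134,"ry":0.008,"rz":-0.005},{"x":-0.03,"y":-0.15,"z":1.49,"rx":-0.134,"ry":0.008,"rz":-0.005},{"x":-0.04,"y":-0.35,"z":1.46,"rx":-0.134,"ry":0.008,"rz":-0.005}]
turn [0. 0. 0.] shift [-0.0001 -0.0056 -0.0396] n 3 arr err if any
[{"x":-0.00,"y":1.33,"z":-0.00,"rx":0.000,"ry":0.000,"rz":0.000},{"x":0.00,"y":1.33,"z":0.00,"rx":0.000,"ry":0.000,"rz":0.000},{"x":-0.00,"y":1.33,"z":-0.00,"rx":0.000,"ry":0.000,"rz":0.000}]
```

View pics/w8.png

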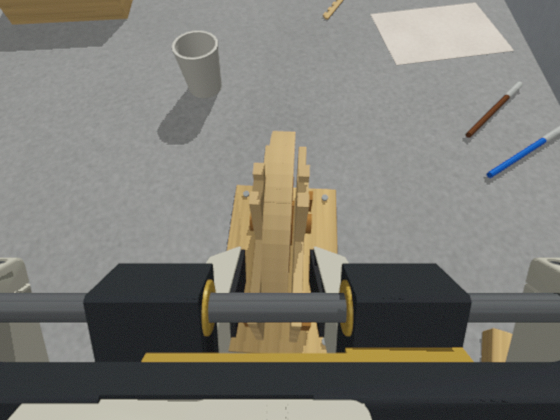

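Emit:
move_arm --series '[{"x":0.04,"y":0.7,"z":1.3,"rx":-0.134,"ry":0.008,"rz":-0.005},{"x":0.02,"y":0.6,"z":1.4,"rx":-0.134,"ry":0.008,"rz":-0.005},{"x":0.01,"y":0.4,"z":1.43,"rx":-0.134,"ry":0.008,"rz":-0.005},{"x":0,"y":0.2,"z":1.48,"rx":-0.134,"ry":0.008,"rz":-0.005},{"x":-0.02,"y":0,"z":1.5,"rx":-0.134,"ry":0.008,"rz":-0.005},{"x":-0.03,"y":-0.15,"z":1.49,"rx":-0.134,"ry":0.008,"rz":-0.005},{"x":-0.04,"y":-0.35,"z":1.46,"rx":-0.134,"ry":0.008,"rz":-0.005},{"x":0,"y":0,"z":0,"rx":0,"ry":0,"rz":0}]'

```text
clock: 6.98
position: [0.533, 0.0702, 0.2367]
ee_rot: [-1.735, 0.014, -0.024]
force: [-0.4, -0.2, -1.2]
width: 0.374
```

Run:
```python
from h import *
im,p,s=look('w9')
crop(im,'w9c',180,50,200,230,3)
plan(rimpose(np.radians(8),.09),4)
for phi in range(0,80,10):
    rad=np.sin(np.radians(phi))*ly+np.cos(np.radians(phi))*Z
    print(phi,((proj('wrist',C0+.08*rad,p)[0]-[180,50])*3).round())
```

```text
6.975 [-0.6308  0.3268  0.3902  1.8089  0.0435  1.0671 -0.3026] [0.533  0.0702 0.2367] [-0.3676 -0.1848 -1.2405] 0.37389993240238273
[[ 0.9997  0.0045  0.0242]
 [-0.0231 -0.1641  0.9862]
 [ 0.0084 -0.9864 -0.1639]]
phi 9.56774816815815 r 0.1335605333748673 axoff 0.0010567013737820873 tilt 9.437547989089657
turn [ 0.0245 -0.0087  0.007 ] shift [-0.0012 -0.007  -0.0427] n 4 arr err if any
[{"x":-0.04,"y":1.08,"z":0.00,"rx":0.006,"ry":-0.002,"rz":0.002},{"x":-0.03,"y":1.08,"z":-0.01,"rx":0.006,"ry":-0.002,"rz":0.002},{"x":-0.03,"y":1.08,"z":-0.01,"rx":0.006,"ry":-0.002,"rz":0.002},{"x":-0.03,"y":1.08,"z":-0.02,"rx":0.006,"ry":-0.002,"rz":0.002}]
0 [282. 630.]
10 [282. 573.]
20 [281. 510.]
30 [281. 444.]
40 [280. 379.]
50 [280. 320.]
60 [280. 271.]
70 [280. 232.]
```

View pics/w9c.png

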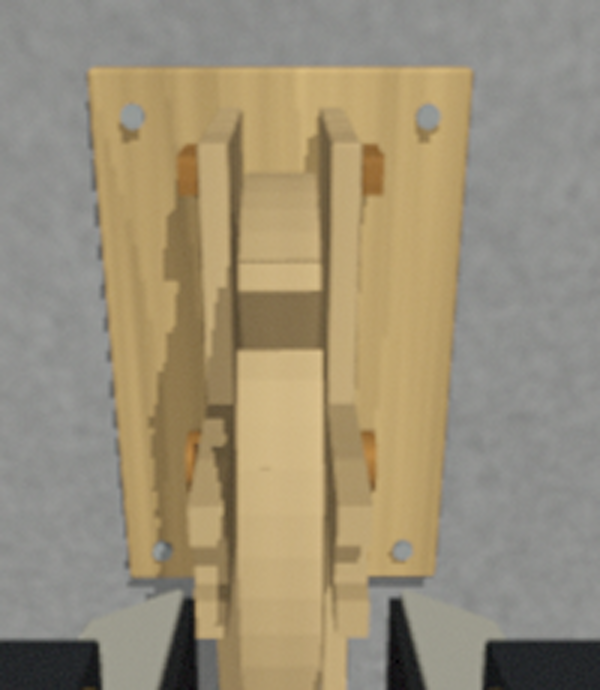

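Emit:
move_arm --series '[{"x":-0.05,"y":1.08,"z":0,"rx":0,"ry":-0.002,"rz":0.002},{"x":-0.05,"y":1.08,"z":0,"rx":0,"ry":-0.002,"rz":0.002},{"x":-0.04,"y":1.08,"z":0,"rx":0,"ry":-0.002,"rz":0.002},{"x":-0.04,"y":1.0,"z":0,"rx":0,"ry":0,"rz":0.002},{"x":0,"y":0,"z":0,"rx":0,"ry":0,"rz":0}]'

```text
clock: 7.65
position: [0.53, 0.0544, 0.1911]
ee_rot: [-1.734, 0.03, -0.02]
force: [-0.0, -0.1, 0.1]
width: 0.372
```

Run:
```python
from h import *
im,p,s=look('w10')
crop(im,'w10c',180,50,200,230,3)
```

```text
7.65 [-0.5931  0.374   0.3852  1.8698  0.0228  0.969  -0.2734] [0.53   0.0544 0.1911] [-0.0273 -0.0537  0.0864] 0.3715751697305748
[[ 0.9995 -0.0088  0.0303]
 [-0.0313 -0.1621  0.9863]
 [-0.0038 -0.9867 -0.1623]]
phi 4.214323351542184 r 0.08631389324415074 axoff -0.0015806254449074084 tilt 9.336171983819012
```

View pics/w10c.png

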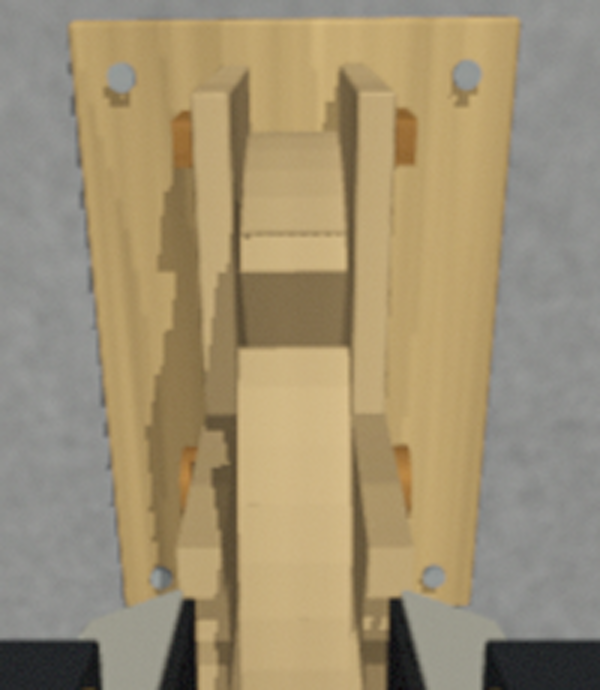

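Emit:
move_arm --series '[{"x":0.02,"y":-0.25,"z":0,"rx":0,"ry":0,"rz":0},{"x":0,"y":0,"z":0,"rx":0,"ry":0,"rz":0},{"x":0,"y":0,"z":0,"rx":0,"ry":0,"rz":0}]' --jaw 1.2 --newtons 3

```text
clock: 8.07
position: [0.5308, 0.0553, 0.1948]
ee_rot: [-1.733, 0.028, -0.021]
force: [-1.0, 0.8, -3.3]
width: 0.2
```

Run:
```python
from h import *
im,p,s=look('w11')
crop(im,'w11c',180,50,200,230,3)
R=Ro.from_rotvec(s['ee_rot']).as_matrix()
a=R.T@(C0-s['position']);print(a)
for al in (.07,.14):
    r=Ro.from_rotvec([al,0,0]).as_matrix();print(al,(a-r@a)*100)
```

```text
8.075 [-0.595   0.3701  0.3859  1.8646  0.0235  0.9765 -0.274 ] [0.5308 0.0553 0.1948] [-1.0265  0.7666 -3.3127] 0.19979639797550702
[[ 0.9995 -0.0073  0.0299]
 [-0.0307 -0.1614  0.9864]
 [-0.0024 -0.9869 -0.1615]]
phi 4.66640052220708 r 0.09011126421229197 axoff -0.0008512850617300915 tilt 9.292183124225431
[0.0012 0.0898 0.0073]
0.07 [ 0.      0.0729 -0.6264]
0.14 [ 0.      0.1895 -1.2462]
```

View pics/w11c.png

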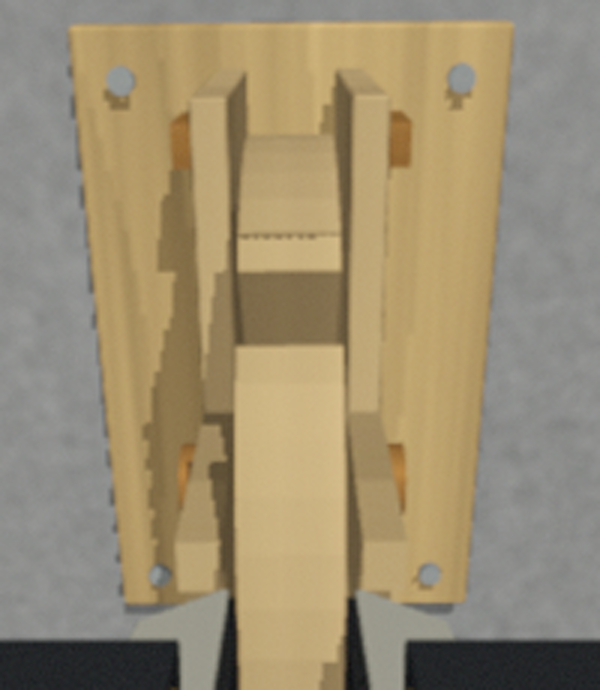

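Emit:
move_arm --series '[{"x":0,"y":0.05,"z":-0.63,"rx":0.07,"ry":0,"rz":0},{"x":0,"y":0,"z":-1.25,"rx":0.14,"ry":0,"rz":0},{"x":0,"y":0,"z":-1.25,"rx":0.14,"ry":0,"rz":0},{"x":0,"y":0,"z":-1.25,"rx":0.14,"ry":0,"rz":0},{"x":0,"y":0,"z":-1.25,"rx":0.14,"ry":0,"rz":0},{"x":0,"y":0,"z":-0.8,"rx":0.09,"ry":0,"rz":0},{"x":0,"y":0,"z":-0.3,"rx":0.03,"ry":0,"rz":0},{"x":0,"y":0,"z":0,"rx":0,"ry":0,"rz":0}]'

```text
clock: 9.12
position: [0.5293, -0.0074, 0.1833]
ee_rot: [-0.96, 0.01, -0.021]
force: [-0.8, -0.6, 1.4]
width: 0.192
```

Run:
```python
from h import *
im,p,s=look('w12')
crop(im,'w12c',200,100,160,190,4)
print(((proj('wrist',[C0+q*ax+v*ly+.08*Z for q in (-.009,.009) for v in (-.0075,.0075)],p)-[200,100])*4).round())
print(((proj('wrist',[C0+q*ax+v*ly+.062*Z for q in (-.017,.017) for v in (-.0075,.0075)],p)-[200,100])*4).round())
R=Ro.from_rotvec(s['ee_rot']).as_matrix()
a=R.T@(C0-s['position']);print(a)
```

```text
9.125 [ 0.1603  0.475   0.1711  1.8753 -0.7415  1.1333  0.739 ] [ 0.5293 -0.0074  0.1833] [-0.7643 -0.5682  1.4185] 0.19155217200133778
[[ 0.9997  0.0135  0.0181]
 [-0.0226  0.5733  0.819 ]
 [ 0.0006 -0.8192  0.5735]]
phi -35.291104513807745 r 0.09595630264293326 axoff -0.0011610611390925252 tilt -34.994617734006056
[[244. 362.]
 [245. 258.]
 [382. 361.]
 [379. 257.]]
[[194. 408.]
 [196. 312.]
 [430. 407.]
 [427. 311.]]
[0.0009 0.096  0.0005]
```

View pics/w12c.png

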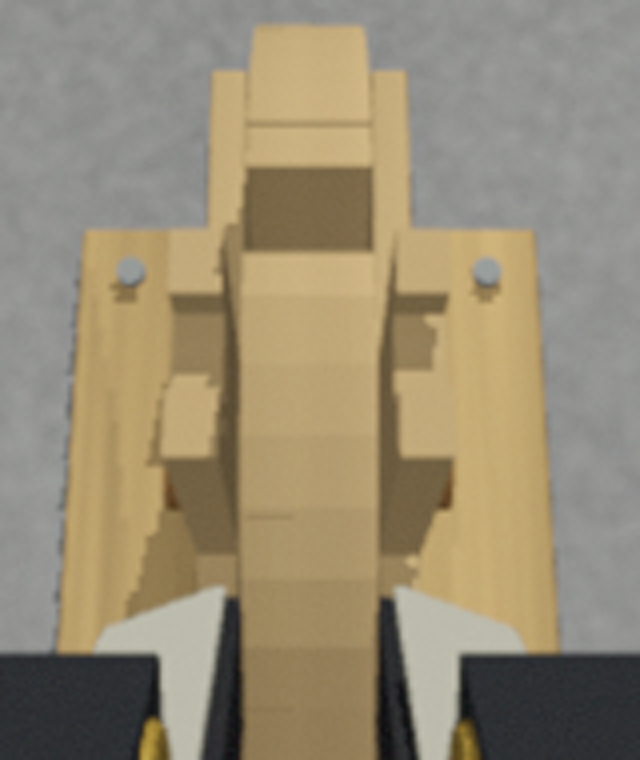

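Run:
```python
from h import *
s=st();p=(s['position'],s['ee_rot'])
f=lambda P:((proj('wrist',P,p)-[200,100])*4).round()
print(f([C0+.017*ax+v*ly+.062*Z for v in (-.018,-.0075,.0075,.018)]))
print(f([C0+.017*ax+v*ly+.054*Z for v in (-.0075,.0075)]))
for phi in (-10,0,5,5.4,10,15,16,20,30,40):
    rad=np.sin(np.radians(phi))*ly+np.cos(np.radians(phi))*Z
    print(phi,f(C0+.08*rad)[0])
T=arm.camera_params('wrist')['tool_from_camera'];R=Ro.from_rotvec(s['ee_rot']).as_matrix();print(R@T[:3,3]+s['position'])
```

```text
[[433. 481.]
 [430. 411.]
 [427. 315.]
 [425. 251.]]
[[426. 429.]
 [423. 336.]]
-10 [313. 415.]
0 [313. 313.]
5 [313. 266.]
5.4 [313. 262.]
10 [312. 223.]
15 [312. 184.]
16 [312. 177.]
20 [312. 150.]
30 [312.  96.]
40 [311.  62.]
[ 0.5292 -0.0211  0.3427]
```

Emit:
move_arm --series '[{"x":0.03,"y":0.3,"z":-0.5,"rx":0.05,"ry":0,"rz":0},{"x":0.03,"y":0.25,"z":-0.6,"rx":0.06,"ry":0,"rz":0},{"x":0,"y":0.15,"z":-0.4,"rx":0.04,"ry":0,"rz":0},{"x":0,"y":0,"z":0,"rx":0,"ry":0,"rz":0},{"x":0,"y":0,"z":0,"rx":0,"ry":0,"rz":0}]'

```text
clock: 9.8
position: [0.5294, -0.0095, 0.1719]
ee_rot: [-0.812, 0.0, -0.01]
force: [-3.6, -2.8, 2.1]
width: 0.198
```

Run:
```python
from h import *
im,p,s=look('w13')
crop(im,'w13c',200,100,160,190,4)
f=lambda P:((proj('wrist',P,p)-[200,100])*4).round()
print(f([C0+.017*ax+v*ly+.062*Z for v in (-.018,-.0075,.0075,.018)]))
print(f([C0+v*ly+.0796*Z for v in (-.0075,.0075)]))
R=Ro.from_rotvec(s['ee_rot']).as_matrix()
a=R.T@(C0-s['position']);print(a)
```

```text
9.8 [ 0.2617  0.5587  0.1308  1.8603 -0.8306  1.2165  0.8772] [ 0.5294 -0.0095  0.1719] [-3.5667 -2.7733  2.0834] 0.1975128835158808
[[ 1.      0.0087  0.0039]
 [-0.0088  0.6879  0.7257]
 [ 0.0036 -0.7258  0.6879]]
phi -40.71355445124941 r 0.08826395859629617 axoff -0.0010318719004150999 tilt -43.46802060369739
[[439. 460.]
 [437. 393.]
 [433. 303.]
 [431. 244.]]
[[317. 326.]
 [318. 230.]]
[ 0.0014  0.0882 -0.0043]
```

View pics/w13c.png

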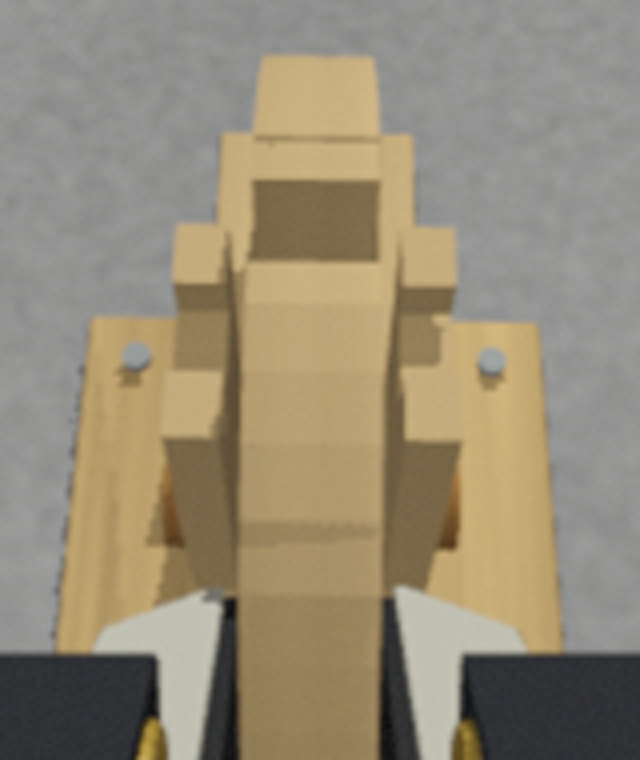

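Emit:
move_arm --series '[{"x":-0.03,"y":0,"z":-0.25,"rx":0.02,"ry":0,"rz":0},{"x":-0.03,"y":0,"z":-0.25,"rx":0.02,"ry":0,"rz":0},{"x":0,"y":0,"z":-0.12,"rx":0.01,"ry":0,"rz":0},{"x":0,"y":0,"z":0,"rx":0,"ry":0,"rz":0},{"x":0,"y":0,"z":0,"rx":0,"ry":0,"rz":0}]'

```text
clock: 10.48
position: [0.5293, -0.0135, 0.1679]
ee_rot: [-0.759, -0.002, -0.01]
force: [-2.2, -1.4, 1.7]
width: 0.199
```

Run:
```python
from h import *
im,p,s=look('w14')
crop(im,'w14c',200,120,160,150,5)
f=lambda P:((proj('wrist',P,p)-[200,120])*5).round()
print(f([C0+.017*ax+v*ly+.062*Z for v in (-.018,-.0075,.0075,.018)]))
print(f([C0+v*ly+.0796*Z for v in (-.0075,.0075)]))
R=Ro.from_rotvec(s['ee_rot']).as_matrix()
a=R.T@(C0-s['position']);print(a)
```

```text
10.475 [ 0.299   0.5919  0.1182  1.8517 -0.8555  1.25    0.9212] [ 0.5293 -0.0135  0.1679] [-2.1514 -1.3508  1.657 ] 0.19942899103921538
[[ 1.      0.0093  0.0018]
 [-0.008   0.7254  0.6882]
 [ 0.0051 -0.6882  0.7255]]
phi -44.38248489054839 r 0.0879975409563158 axoff -0.0010431751131396133 tilt -46.50941672003524
[[550. 437.]
 [546. 357.]
 [542. 250.]
 [539. 179.]]
[[398. 262.]
 [399. 150.]]
[ 0.0014  0.0879 -0.0033]
```

View pics/w14c.png

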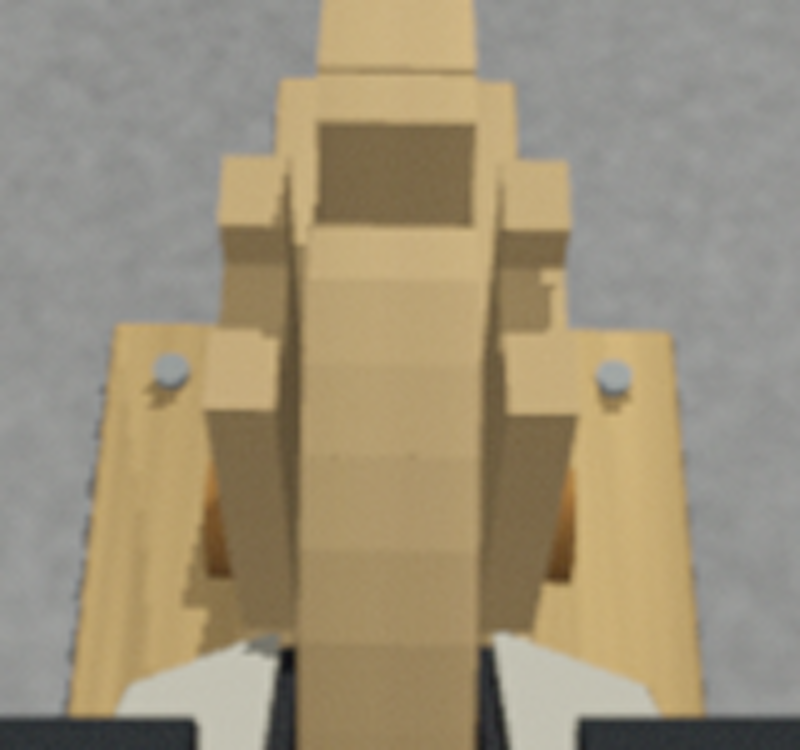

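Emit:
move_arm --series '[{"x":0,"y":0,"z":-0.1,"rx":0.005,"ry":0,"rz":0},{"x":0,"y":0,"z":0,"rx":0,"ry":0,"rz":0},{"x":0,"y":0,"z":0,"rx":0,"ry":0,"rz":0}]'

```text
clock: 10.9
position: [0.5293, -0.014, 0.1673]
ee_rot: [-0.754, -0.002, -0.009]
force: [-2.1, -0.9, 1.0]
width: 0.198
```

Run:
```python
from h import *
im,p,s=look('w15')
crop(im,'w15c',200,120,160,150,5)
f=lambda P:((proj('wrist',P,p)-[200,120])*5).round()
print(f([C0+.017*ax+v*ly+.062*Z for v in (-.018,-.0075,.0075,.018)]))
print(f([C0+v*ly+.0796*Z for v in (-.0075,.0075)]))
```

```text
10.9 [ 0.3026  0.5955  0.117   1.8506 -0.8576  1.2532  0.926 ] [ 0.5293 -0.014   0.1673] [-2.1139 -0.8719  1.0278] 0.19785699726135156
[[ 1.      0.0092  0.0012]
 [-0.0076  0.7289  0.6845]
 [ 0.0054 -0.6845  0.729 ]]
phi -44.889574502108076 r 0.08792356058527856 axoff -0.0010489059347887043 tilt -46.80166987702756
[[550. 432.]
 [547. 352.]
 [542. 245.]
 [539. 175.]]
[[399. 256.]
 [400. 144.]]
```

View pics/w15c.png

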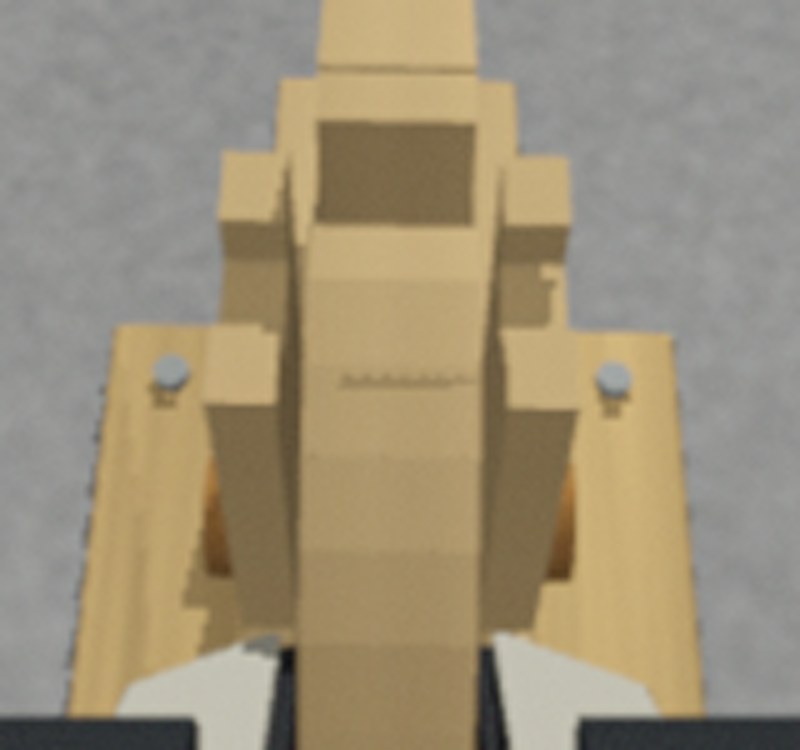

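Emit:
move_arm --series '[{"x":0,"y":0,"z":-0.04,"rx":0.003,"ry":0,"rz":0},{"x":0,"y":0,"z":0,"rx":0,"ry":0,"rz":0}]'

```text
clock: 11.2
position: [0.5292, -0.0143, 0.167]
ee_rot: [-0.751, -0.002, -0.009]
force: [-1.6, -1.4, 0.9]
width: 0.195
```

Emit:
move_arm --series '[{"x":0,"y":0,"z":0,"rx":0,"ry":0,"rz":0},{"x":0,"y":0,"z":0,"rx":0,"ry":0,"rz":0},{"x":0,"y":-1.5,"z":0,"rx":0,"ry":0,"rz":0},{"x":0,"y":-3,"z":0,"rx":0,"ry":0,"rz":0},{"x":0,"y":-1,"z":0,"rx":0,"ry":0,"rz":0}]' --jaw 4

```text
clock: 11.82
position: [0.5291, -0.0559, 0.2063]
ee_rot: [-0.751, -0.003, -0.009]
force: [-0.1, 0.1, -0.3]
width: 0.436
```

Run:
```python
from h import *
im,p,s=look('w16')
crop(im,'w16c',200,120,160,150,5)
f=lambda P:((proj('wrist',P,p)-[200,120])*5).round()
print(f([C0+.017*ax+v*ly+.062*Z for v in (-.018,-.0075,.0075,.018)]))
print(f([C0+v*ly+.0796*Z for v in (-.0075,.0075)]))
t=C0+.16*Z-.025*ly
plan(rimpose(0,.15,C0+0*Z),8)
```

```text
11.825 [ 0.3482  0.5709  0.1474  1.7736 -0.807   1.3661  0.8936] [ 0.5291 -0.0559  0.2063] [-0.0986  0.1371 -0.3482] 0.4362732941334212
[[ 1.      0.0089  0.0006]
 [-0.0069  0.7311  0.6823]
 [ 0.0057 -0.6822  0.7311]]
phi -45.74603996380434 r 0.14511879632968247 axoff -0.000402032403129801 tilt -46.98010325258058
[[509. 320.]
 [507. 261.]
 [505. 181.]
 [503. 128.]]
[[393. 182.]
 [394. 100.]]
turn [-0.8198  0.0138  0.0007] shift [0.0023 0.1042 0.0485] n 8 arr err if any
[{"x":0.02,"y":0.54,"z":1.33,"rx":-0.102,"ry":0.002,"rz":0.000},{"x":0.02,"y":0.40,"z":1.38,"rx":-0.102,"ry":0.002,"rz":0.000},{"x":0.02,"y":0.26,"z":1.41,"rx":-0.102,"ry":0.002,"rz":0.000},{"x":0.02,"y":0.11,"z":1.43,"rx":-0.102,"ry":0.002,"rz":0.000},{"x":0.01,"y":-0.04,"z":1.44,"rx":-0.102,"ry":0.002,"rz":0.000},{"x":0.01,"y":-0.18,"z":1.43,"rx":-0.102,"ry":0.002,"rz":0.000},{"x":0.01,"y":-0.33,"z":1.40,"rx":-0.102,"ry":0.002,"rz":0.000},{"x":0.01,"y":-0.47,"z":1.36,"rx":-0.102,"ry":0.002,"rz":0.000}]
```

View pics/w16c.png

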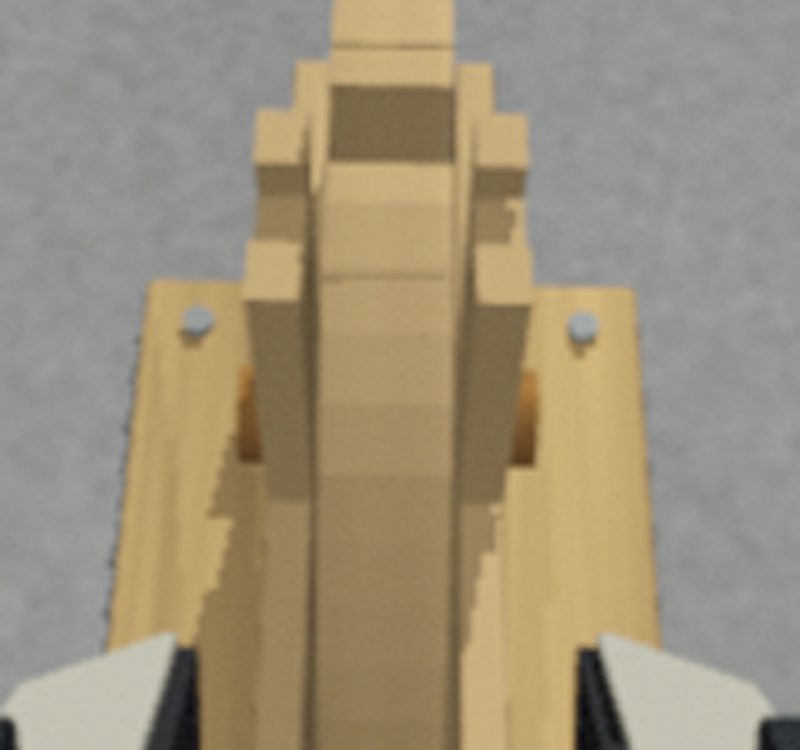

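Run:
```python
from h import *
plan(down(C0+.16*Z,YAW+np.pi/2),11)
```

```text
turn [-0.6388 -1.4606  0.6399] shift [0.0023 0.1042 0.0585] n 11 arr err if any
[{"x":0.02,"y":0.33,"z":1.04,"rx":-0.058,"ry":-0.133,"rz":0.058},{"x":0.17,"y":0.26,"z":1.04,"rx":-0.058,"ry":-0.133,"rz":0.058},{"x":0.32,"y":0.19,"z":1.02,"rx":-0.058,"ry":-0.133,"rz":0.058},{"x":0.46,"y":0.11,"z":0.98,"rx":-0.058,"ry":-0.133,"rz":0.058},{"x":0.59,"y":0.02,"z":0.91,"rx":-0.058,"ry":-0.133,"rz":0.058},{"x":0.71,"y":-0.07,"z":0.82,"rx":-0.058,"ry":-0.133,"rz":0.058},{"x":0.80,"y":-0.15,"z":0.72,"rx":-0.058,"ry":-0.133,"rz":0.058},{"x":0.88,"y":-0.24,"z":0.59,"rx":-0.058,"ry":-0.133,"rz":0.058},{"x":0.93,"y":-0.32,"z":0.45,"rx":-0.058,"ry":-0.133,"rz":0.058},{"x":0.96,"y":-0.40,"z":0.31,"rx":-0.058,"ry":-0.133,"rz":0.058},{"x":0.97,"y":-0.47,"z":0.15,"rx":-0.058,"ry":-0.133,"rz":0.058}]
```

Emit:
move_arm --series '[{"x":0.02,"y":-0.6,"z":1.04,"rx":-0.058,"ry":-0.133,"rz":0.058},{"x":0.17,"y":-0.2,"z":1.04,"rx":-0.058,"ry":-0.133,"rz":0.058},{"x":0.32,"y":0.1,"z":1.02,"rx":-0.058,"ry":-0.133,"rz":0.058},{"x":0.46,"y":0.1,"z":0.98,"rx":-0.058,"ry":-0.133,"rz":0.058},{"x":0.59,"y":0,"z":0.91,"rx":-0.058,"ry":-0.133,"rz":0.058},{"x":0.71,"y":-0.07,"z":0.82,"rx":-0.058,"ry":-0.133,"rz":0.058},{"x":0.8,"y":-0.15,"z":0.72,"rx":-0.058,"ry":-0.133,"rz":0.058},{"x":0.88,"y":-0.24,"z":0.59,"rx":-0.058,"ry":-0.133,"rz":0.058},{"x":0.93,"y":-0.32,"z":0.45,"rx":-0.058,"ry":-0.133,"rz":0.058},{"x":0.96,"y":-0.4,"z":0.31,"rx":-0.058,"ry":-0.133,"rz":0.058},{"x":0.97,"y":-0.47,"z":0.15,"rx":-0.058,"ry":-0.133,"rz":0.058},{"x":0,"y":0,"z":0,"rx":0,"ry":0,"rz":0}]' --jaw 5

```text
clock: 13.38
position: [0.5266, 0.0465, 0.2731]
ee_rot: [-1.212, -1.242, 1.238]
force: [0.5, -0.2, 0.3]
width: 0.545
```

Run:
```python
from h import *
im,p,s=look('w17')
crop(im,'w17c',200,150,160,130,5)
f=lambda P:((proj('wrist',P,p)-[200,150])*5).round()
for q in (-.021,-.013,.013,.021): print(q,f([C0+q*ax+v*ly+.062*Z for v in (-.018,-.0075,.0075,.018)]))
for q in (-.009,.009): print(f([C0+q*ax+v*ly+.0796*Z for v in (-.0075,.0075)]))
```

```text
13.375 [-0.1366  0.2516 -0.0777  1.7736  0.0383  1.1047  1.3788] [0.5266 0.0465 0.2731] [ 0.4844 -0.2251  0.2595] 0.5449757175603457
[[-0.0366  0.0156 -0.9992]
 [ 0.9993 -0.0119 -0.0368]
 [-0.0124 -0.9998 -0.0152]]
phi -0.5479067637478954 r 0.16811225816612496 axoff -0.004895487997480923 tilt 0.6633329910257374
-0.021 [[289. 211.]
 [356. 215.]
 [452. 220.]
 [519. 224.]]
-0.013 [[287. 260.]
 [353. 264.]
 [449. 269.]
 [515. 273.]]
0.013 [[281. 414.]
 [345. 417.]
 [438. 423.]
 [502. 426.]]
0.021 [[279. 459.]
 [343. 463.]
 [434. 468.]
 [498. 471.]]
[[348. 324.]
 [450. 330.]]
[[342. 436.]
 [442. 442.]]
```

View pics/w17c.png

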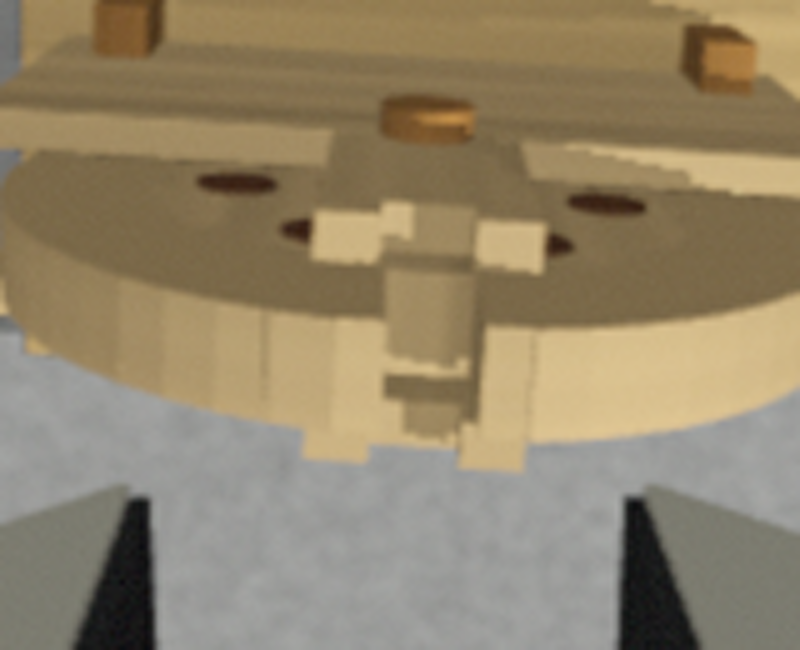

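View pics/w17.png

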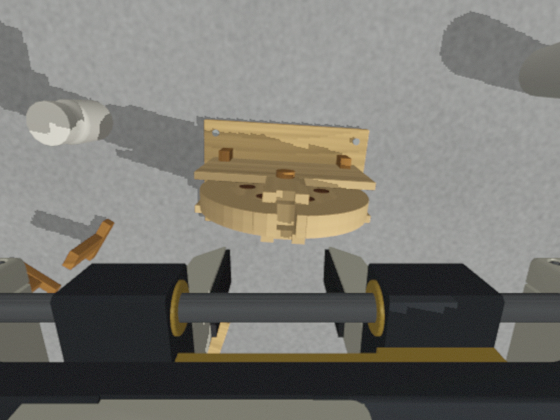

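Run:
```python
from h import *
im=cv2.imread('pics/w17.png');crop(im,'w17d',255,185,60,62,12)
p=(np.array([0.5266,0.0465,0.2731]),np.array([-1.212,-1.242,1.238]))
f=lambda P:((proj('wrist',P,p)-[255,185])*12).round()
for q in (-.021,.021): print(q,f([C0+q*ax+v*ly+.062*Z for v in (-.018,-.0075,.0075,.018)]))
for q in (-.009,.009): print(f([C0+q*ax+v*ly+.0796*Z for v in (-.0075,.0075)]));print(f([C0+q*ax+v*ly+.052*Z for v in (-.0075,.0075)]))
```

```text
-0.021 [[ 33.  85.]
 [194.  95.]
 [425. 108.]
 [586. 117.]]
0.021 [[  9. 681.]
 [163. 690.]
 [382. 702.]
 [536. 711.]]
[[176. 356.]
 [419. 370.]]
[[189. 227.]
 [409. 240.]]
[[162. 627.]
 [400. 641.]]
[[176. 474.]
 [391. 486.]]
```

View pics/w17d.png

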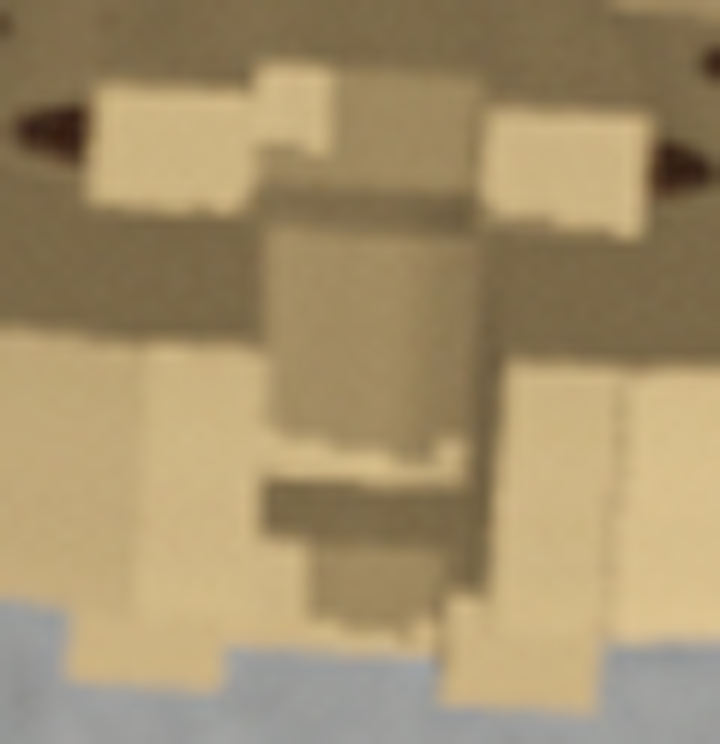

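```bash
sed -i 's/0.5315,0.048,/0.5315,0.0515,/' h.py
python3 - <<'E'
from h import *
p16=(np.array([0.5291,-0.0559,0.2063]),np.array([-.751,-.003,-.009]))
p17=(np.array([0.5266,0.0465,0.2731]),np.array([-1.212,-1.242,1.238]))
def mod(P,th,full=True):
    dx,dy,dz=P; C=C0+np.array([dx,dy,dz])
    up=[C+q*ax+v*ly+.062*Z for q in (-.021,.021) for v in (-.018,-.0075,.0075,.018)]
    def n(q,s):
        # notch edge at half width .0075 at rim
        y=s*.0075;z=np.sqrt(.08**2-y*y)
        c,s_=np.cos(th),np.sin(th)
        return C+q*ax+(y*c+z*s_)*ly+(z*c-y*s_)*Z
    nn=[n(-.009,-1),n(-.009,1)]
    return np.array(up),np.array(nn)
o17=np.array([[93,90],[255,95],[487,108],[653,115],[65,680],[222,690],[440,705],[600,712]])/12.+[255,185]
n17=np.array([[268,345],[507,362]])/12.+[255,185]
# w16 rows only : mid rows at q~0.017, left/right avg
def res(v,use='both'):
    P=v[:3];th=v[3];r=[]
    up,nn=mod(P,th)
    if use!='16':
        a=proj('wrist',up,p17)-o17;b=proj('wrist',nn,p17)-n17
        r+=[*a.ravel(),*b.ravel()]
    if use!='17':
        C=C0+P
        u=np.array([C+q*ax+y*ly+.062*Z for q in (-.017,.017) for y in (-.018,-.0075,.0075,.018)])
        o=np.array([299,241,163,109,301,244,168,114])/5.+120
        r+=[*(proj('wrist',u,p16)[:,1]-o)]
        m=nn+.009*ax
        r+=[*(proj('wrist',m,p16)[:,1]-np.array([160,86])/5.-120)]
    r+=list(P/.01)
    return np.array(r)
for u in ('both','16','17'):
    s=least_squares(res,[0,0,0,0],args=(u,));print(u,s.x[:3]*1000,np.degrees(s.x[3]),s.x[3]*80);print(res(s.x,u).round(1))
E
```

```text
both [ 0.7341  0.6765 -3.0211] 0.7931889060772049 1.1075006401071428
[ 0.5 -0.3  0.3  0.1 -0.   0.1 -0.6  0.3  0.6 -0.4  0.2 -0.5  0.1 -0.7
 -0.6 -0.6 -0.5  1.  -0.4  0.6 -0.1  0.   0.1  0.6  0.2  0.1 -0.3  0.2
 -0.1 -1.1  0.1  0.1 -0.3]
16 [ 0.0214  0.4144 -2.6054] 0.3694214318031976 0.5158096249917992
[-0.1 -0.   0.   0.4  0.1  0.  -0.4  0.1  0.5 -0.7  0.   0.  -0.3]
17 [-0.5284  0.5339  0.68  ] 1.0268142570843597 1.4337031674033267
[ 0.1 -0.6  0.1 -0.3  0.1 -0.2 -0.3 -0.   0.2  0.  -0.  -0.1  0.2 -0.3
 -0.3 -0.1 -0.3  1.   0.2  0.6 -0.1  0.1  0.1]
```

```bash
sed -i 's/0.5315,0.0515,/0.5315,0.052,/' h.py
python3 - <<'E'
from h import *
plan(rimpose(np.radians(-35),.15),11)
E
```

```text
turn [ 0.4897  1.5693 -0.4929] shift [ 0.0031 -0.079  -0.0449] n 11 arr err if any
[{"x":-0.71,"y":0.42,"z":0.00,"rx":0.045,"ry":0.143,"rz":-0.045},{"x":-0.72,"y":0.38,"z":-0.12,"rx":0.045,"ry":0.143,"rz":-0.045},{"x":-0.71,"y":0.34,"z":-0.24,"rx":0.045,"ry":0.143,"rz":-0.045},{"x":-0.69,"y":0.30,"z":-0.35,"rx":0.045,"ry":0.143,"rz":-0.045},{"x":-0.64,"y":0.25,"z":-0.46,"rx":0.045,"ry":0.143,"rz":-0.045},{"x":-0.58,"y":0.20,"z":-0.56,"rx":0.045,"ry":0.143,"rz":-0.045},{"x":-0.50,"y":0.15,"z":-0.64,"rx":0.045,"ry":0.143,"rz":-0.045},{"x":-0.41,"y":0.10,"z":-0.71,"rx":0.045,"ry":0.143,"rz":-0.045},{"x":-0.31,"y":0.05,"z":-0.77,"rx":0.045,"ry":0.143,"rz":-0.045},{"x":-0.20,"y":0.00,"z":-0.80,"rx":0.045,"ry":0.143,"rz":-0.045},{"x":-0.08,"y":-0.04,"z":-0.82,"rx":0.045,"ry":0.143,"rz":-0.045}]
```

Emit:
move_arm --series '[{"x":-0.71,"y":0.3,"z":0,"rx":0.045,"ry":0.143,"rz":-0.045},{"x":-0.72,"y":0.3,"z":-0.12,"rx":0.045,"ry":0.143,"rz":-0.045},{"x":-0.71,"y":0.3,"z":-0.24,"rx":0.045,"ry":0.143,"rz":-0.045},{"x":-0.69,"y":0.3,"z":-0.35,"rx":0.045,"ry":0.143,"rz":-0.045},{"x":-0.64,"y":0.25,"z":-0.46,"rx":0.045,"ry":0.143,"rz":-0.045},{"x":-0.58,"y":0.2,"z":-0.56,"rx":0.045,"ry":0.143,"rz":-0.045},{"x":-0.5,"y":0.15,"z":-0.64,"rx":0.045,"ry":0.143,"rz":-0.045},{"x":-0.41,"y":0.1,"z":-0.71,"rx":0.045,"ry":0.143,"rz":-0.045},{"x":-0.31,"y":0.05,"z":-0.77,"rx":0.045,"ry":0.143,"rz":-0.045},{"x":-0.2,"y":0,"z":-0.8,"rx":0.045,"ry":0.143,"rz":-0.045},{"x":-0.08,"y":-0.04,"z":-0.82,"rx":0.045,"ry":0.143,"rz":-0.045},{"x":0,"y":0,"z":0,"rx":0,"ry":0,"rz":0}]' --jaw 4

```text
clock: 14.92
position: [0.5283, -0.0535, 0.2209]
ee_rot: [-0.926, 0.104, -0.103]
force: [0.1, -1.2, 0.3]
width: 0.438
```

Run:
```python
from h import *
im,p,s=look('w18')
crop(im,'w18c',200,120,160,150,4)
plan(rimpose(np.radians(-35),.089),5)
```

```text
14.925 [ 0.2342  0.4534  0.2041  1.8189 -0.731   1.2424  0.6559] [ 0.5283 -0.0535  0.2209] [ 0.0845 -1.1604  0.2542] 0.43776686115922414
[[ 0.9901  0.0438  0.1334]
 [-0.133   0.5967  0.7914]
 [-0.0449 -0.8013  0.5966]]
phi -42.32214357674537 r 0.1567041588384768 axoff -0.00118882057772325 tilt -36.70494804994962
turn [-0.0312 -0.1149  0.0297] shift [ 0.0018  0.0535 -0.0434] n 5 arr err if any
[{"x":-0.07,"y":1.34,"z":0.34,"rx":-0.006,"ry":-0.023,"rz":0.006},{"x":-0.05,"y":1.33,"z":0.35,"rx":-0.006,"ry":-0.023,"rz":0.006},{"x":-0.03,"y":1.33,"z":0.35,"rx":-0.006,"ry":-0.023,"rz":0.006},{"x":-0.02,"y":1.33,"z":0.36,"rx":-0.006,"ry":-0.023,"rz":0.006},{"x":-0.00,"y":1.33,"z":0.37,"rx":-0.006,"ry":-0.023,"rz":0.006}]
```

View pics/w18c.png

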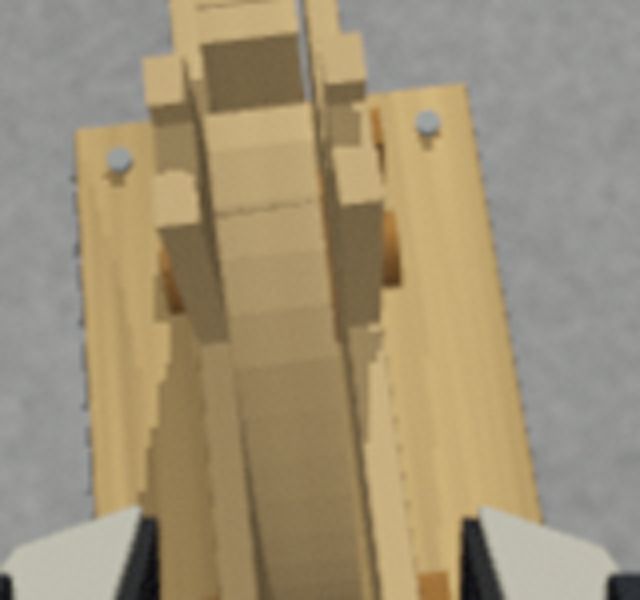

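Emit:
move_arm --series '[{"x":-0.05,"y":0.6,"z":0.5,"rx":-0.016,"ry":-0.058,"rz":0.015},{"x":-0.05,"y":0.6,"z":0.5,"rx":-0.016,"ry":-0.058,"rz":0.015},{"x":0,"y":1.3,"z":0.3,"rx":0,"ry":0,"rz":0},{"x":0,"y":1.3,"z":0.3,"rx":0,"ry":0,"rz":0},{"x":0,"y":1.3,"z":0.1,"rx":0,"ry":0,"rz":0},{"x":0,"y":0.8,"z":0,"rx":0,"ry":0,"rz":0},{"x":0,"y":0,"z":0,"rx":0,"ry":0,"rz":0}]'

```text
clock: 15.85
position: [0.5302, 0.0022, 0.1808]
ee_rot: [-0.962, -0.006, -0.002]
force: [0.2, -0.2, 0.6]
width: 0.437
```

Run:
```python
from h import *
im,p,s=look('w19')
crop(im,'w19c',200,120,160,150,4)
plan(rimpose(np.radians(-35),.089),2)
```

```text
15.85 [ 0.1604  0.477   0.1441  1.8753 -0.7328  1.1196  0.7377] [0.5302 0.0022 0.1808] [ 0.1855 -0.2369  0.5885] 0.437370066742838
[[ 1.      0.0045 -0.0038]
 [ 0.0005  0.5715  0.8206]
 [ 0.0059 -0.8206  0.5715]]
phi -33.349214400671755 r 0.09068240584786574 axoff -0.0003923836518996269 tilt -34.852897560437
turn [ 0.0027  0.0195 -0.0059] shift [ 0.0002 -0.0009 -0.0031] n 2 arr err if any
[{"x":0.01,"y":0.10,"z":-0.13,"rx":0.001,"ry":0.010,"rz":-0.003},{"x":0.01,"y":0.10,"z":-0.13,"rx":0.001,"ry":0.010,"rz":-0.003}]
```

View pics/w19c.png

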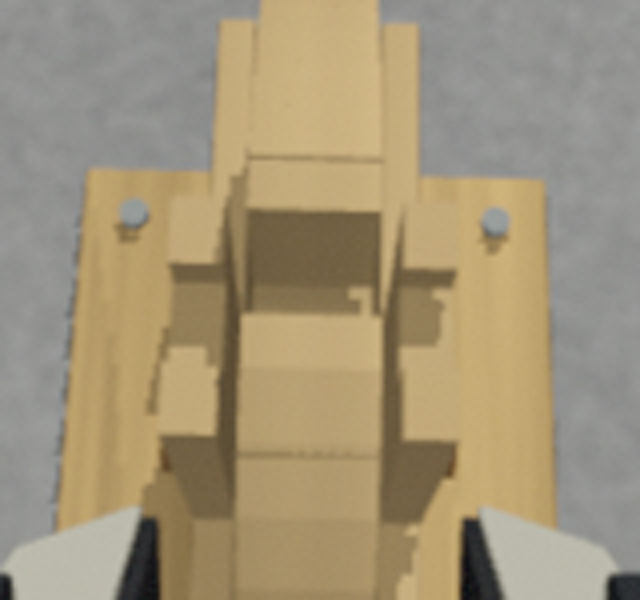

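Emit:
move_arm --series '[{"x":0,"y":0.05,"z":0,"rx":0,"ry":0,"rz":0},{"x":0,"y":0,"z":0,"rx":0,"ry":0,"rz":0},{"x":0,"y":0,"z":0,"rx":0,"ry":0,"rz":0}]' --jaw 1.2 --newtons 3

```text
clock: 16.27
position: [0.5298, 0.001, 0.1809]
ee_rot: [-0.963, -0.005, -0.003]
force: [-7.0, -2.1, 1.0]
width: 0.201
```

Emit:
move_arm --series '[{"x":0,"y":0,"z":-0.14,"rx":0.012,"ry":0,"rz":0},{"x":0,"y":0,"z":0,"rx":0,"ry":0,"rz":0},{"x":0,"y":0,"z":0,"rx":0,"ry":0,"rz":0}]'

```text
clock: 16.65
position: [0.5296, -0.0003, 0.1801]
ee_rot: [-0.95, -0.004, -0.004]
force: [-0.4, 1.0, 0.2]
width: 0.196
```

Run:
```python
from h import *
im,p,s=look('w20')
crop(im,'w20c',200,120,160,150,5)
f=lambda P:((proj('wrist',P,p)-[200,120])*5).round()
print(f([C0+.017*ax+v*ly+.062*Z for v in (-.018,-.0075,.0075,.018)]))
print(f([C0+v*ly+.0796*Z for v in (-.0075,.0075)]))
print(f([C0+v*ly+(.0796-v*.0175)*Z+.0014*ly for v in (-.0075,.0075)]))
```

```text
16.65 [ 0.1728  0.4832  0.1422  1.8741 -0.7404  1.1283  0.7507] [ 0.5296 -0.0003  0.1801] [-0.3552  0.9901  0.2295] 0.19607302681839142
[[ 1.      0.0049 -0.0021]
 [-0.0011  0.5816  0.8135]
 [ 0.0052 -0.8135  0.5816]]
phi -34.89438402951079 r 0.09155487750540045 axoff -0.0008939079115363721 tilt -35.562552539024665
[[548. 521.]
 [547. 431.]
 [545. 309.]
 [544. 227.]]
[[398. 371.]
 [400. 239.]]
[[398. 358.]
 [400. 227.]]
```

View pics/w20c.png

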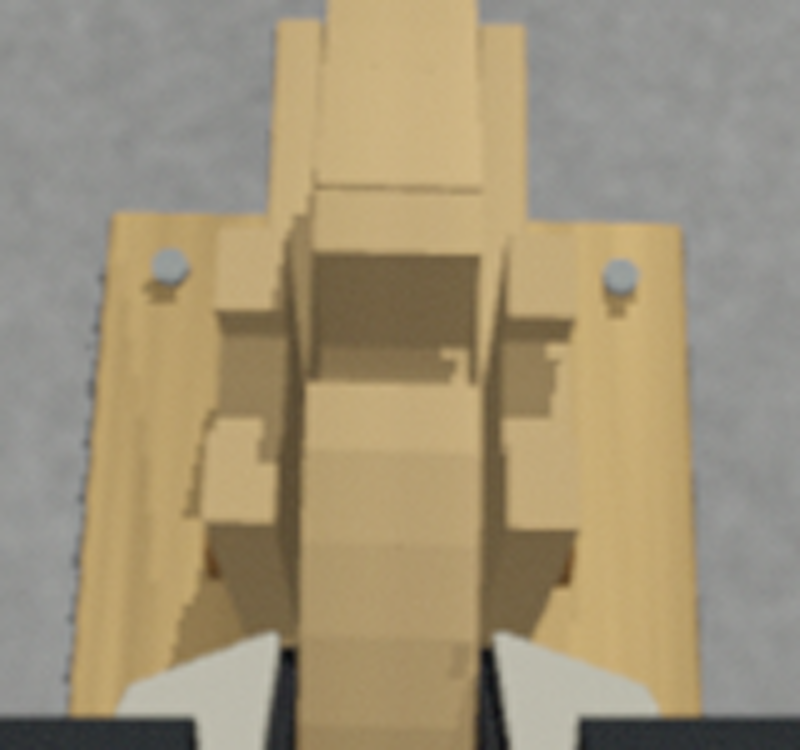

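Emit:
move_arm --series '[{"x":0,"y":0,"z":0.06,"rx":-0.005,"ry":0,"rz":0},{"x":0,"y":0,"z":0,"rx":0,"ry":0,"rz":0},{"x":0,"y":0,"z":0,"rx":0,"ry":0,"rz":0}]'

```text
clock: 17.08
position: [0.5296, 0.0003, 0.1805]
ee_rot: [-0.956, -0.005, -0.003]
force: [-1.6, 1.0, -1.0]
width: 0.197
```

Run:
```python
from h import *
im,p,s=look('w21')
crop(im,'w21c',200,120,160,150,5)
f=lambda P:((proj('wrist',P,p)-[200,120])*5).round()
print(f([C0+.017*ax+v*ly+.062*Z for v in (-.018,-.0075,.0075,.018)]))
print(f([C0+v*ly+.0796*Z for v in (-.0075,.0075)]))
```

```text
17.075 [ 0.1678  0.4801  0.1436  1.8748 -0.7367  1.125   0.7452] [0.5296 0.0003 0.1805] [-1.6421  1.0103 -0.9883] 0.197348248306674
[[ 1.      0.0048 -0.0025]
 [-0.0008  0.577   0.8167]
 [ 0.0053 -0.8167  0.577 ]]
phi -34.422911120228505 r 0.0915420536813459 axoff -0.0009089537915642013 tilt -35.240049769746086
[[548. 526.]
 [547. 436.]
 [545. 314.]
 [544. 231.]]
[[398. 378.]
 [400. 245.]]
```

View pics/w21c.png

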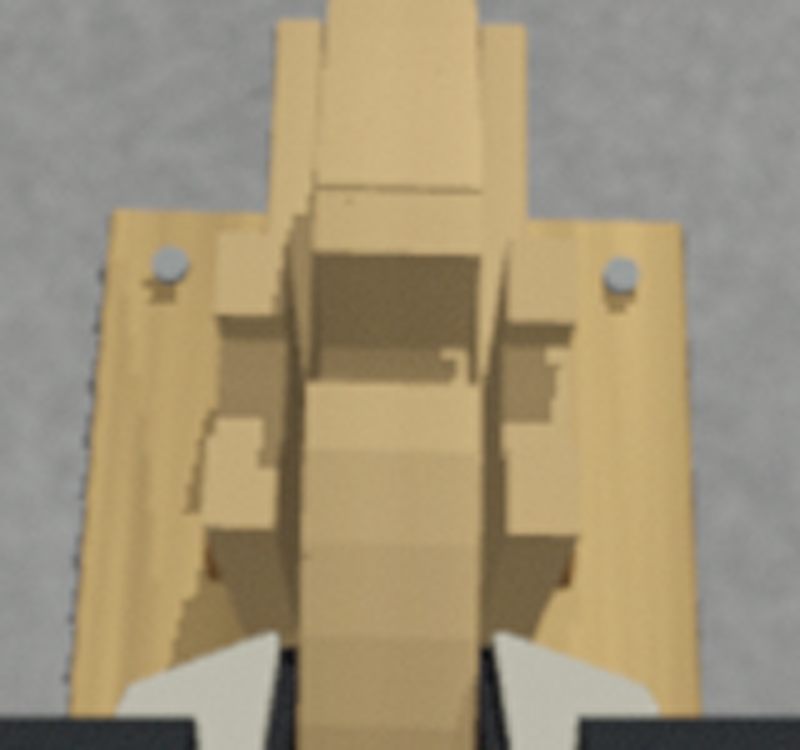

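Emit:
move_arm --series '[{"x":0,"y":0,"z":0,"rx":0,"ry":0,"rz":0},{"x":0,"y":0,"z":0,"rx":0,"ry":0,"rz":0},{"x":0,"y":-1.5,"z":0,"rx":0,"ry":0,"rz":0},{"x":0,"y":-3,"z":0,"rx":0,"ry":0,"rz":0},{"x":0,"y":-1.5,"z":0,"rx":0,"ry":0,"rz":0}]' --jaw 4.5

```text
clock: 17.75
position: [0.5298, -0.0361, 0.232]
ee_rot: [-0.956, -0.005, -0.004]
force: [0.3, -0.5, -0.2]
width: 0.49
```

Run:
```python
from h import *
s=st();print(s['position'],s['width'])
plan(down(C0+.175*Z,YAW+np.pi/2),11)
```

```text
[ 0.5298 -0.0361  0.232 ] 0.49005507433878187
turn [-0.4799 -1.4973  0.4802] shift [0.0017 0.0881 0.048 ] n 11 arr err if any
[{"x":0.02,"y":0.11,"z":0.91,"rx":-0.044,"ry":-0.136,"rz":0.044},{"x":0.14,"y":0.06,"z":0.90,"rx":-0.044,"ry":-0.136,"rz":0.044},{"x":0.27,"y":0.01,"z":0.87,"rx":-0.044,"ry":-0.136,"rz":0.044},{"x":0.38,"y":-0.04,"z":0.83,"rx":-0.044,"ry":-0.136,"rz":0.044},{"x":0.49,"y":-0.09,"z":0.77,"rx":-0.044,"ry":-0.136,"rz":0.044},{"x":0.58,"y":-0.15,"z":0.69,"rx":-0.044,"ry":-0.136,"rz":0.044},{"x":0.66,"y":-0.20,"z":0.60,"rx":-0.044,"ry":-0.136,"rz":0.044},{"x":0.73,"y":-0.26,"z":0.49,"rx":-0.044,"ry":-0.136,"rz":0.044},{"x":0.77,"y":-0.31,"z":0.38,"rx":-0.044,"ry":-0.136,"rz":0.044},{"x":0.80,"y":-0.35,"z":0.25,"rx":-0.044,"ry":-0.136,"rz":0.044},{"x":0.81,"y":-0.40,"z":0.13,"rx":-0.044,"ry":-0.136,"rz":0.044}]
```

Emit:
move_arm --series '[{"x":0.02,"y":0,"z":0.91,"rx":-0.044,"ry":-0.136,"rz":0.044},{"x":0.14,"y":0,"z":0.9,"rx":-0.044,"ry":-0.136,"rz":0.044},{"x":0.27,"y":0,"z":0.87,"rx":-0.044,"ry":-0.136,"rz":0.044},{"x":0.38,"y":-0.04,"z":0.83,"rx":-0.044,"ry":-0.136,"rz":0.044},{"x":0.49,"y":-0.09,"z":0.77,"rx":-0.044,"ry":-0.136,"rz":0.044},{"x":0.58,"y":-0.15,"z":0.69,"rx":-0.044,"ry":-0.136,"rz":0.044},{"x":0.66,"y":-0.2,"z":0.6,"rx":-0.044,"ry":-0.136,"rz":0.044},{"x":0.73,"y":-0.26,"z":0.49,"rx":-0.044,"ry":-0.136,"rz":0.044},{"x":0.77,"y":-0.31,"z":0.38,"rx":-0.044,"ry":-0.136,"rz":0.044},{"x":0.8,"y":-0.35,"z":0.25,"rx":-0.044,"ry":-0.136,"rz":0.044},{"x":0.81,"y":-0.4,"z":0.13,"rx":-0.044,"ry":-0.136,"rz":0.044},{"x":0,"y":0,"z":0,"rx":0,"ry":0,"rz":0}]'

```text
clock: 19.25
position: [0.5313, 0.0492, 0.2875]
ee_rot: [-1.231, -1.228, 1.232]
force: [0.7, 0.1, -0.2]
width: 0.493
```

Run:
```python
from h import *
im,p,s=look('w22')
c=proj('wrist',C0+.07*Z,p)[0];u0,v0=int(c[0])-30,int(c[1])-31;print(u0,v0)
crop(im,'w22d',u0,v0,60,62,12)
f=lambda P:((proj('wrist',P,p)-[u0,v0])*12).round()
for q in (-.021,.021): print(q,f([C0+q*ax+v*ly+.062*Z for v in (-.018,-.0075,.0075,.018)]).tolist())
for q in (-.009,.009): print(f([C0+q*ax+v*ly+.0796*Z for v in (-.0075,.0075)]).tolist())
```

```text
19.25 [-0.1524  0.2468 -0.0717  1.7432  0.0482  1.1386  1.3493] [0.5313 0.0492 0.2875] [ 0.7195  0.0979 -0.2359] 0.492581893478935
[[-0.0199  0.0196 -0.9996]
 [ 0.9995 -0.0226 -0.0204]
 [-0.0229 -0.9996 -0.0191]]
phi -0.8752859821348026 r 0.18250984939549164 axoff -0.00017411351871788293 tilt 1.270879778048102
252 179
-0.021 [[116.0, 34.0], [271.0, 41.0], [491.0, 51.0], [646.0, 58.0]]
0.021 [[101.0, 609.0], [248.0, 616.0], [458.0, 625.0], [606.0, 632.0]]
[[256.0, 285.0], [488.0, 295.0]]
[[246.0, 545.0], [472.0, 556.0]]
```

View pics/w22d.png

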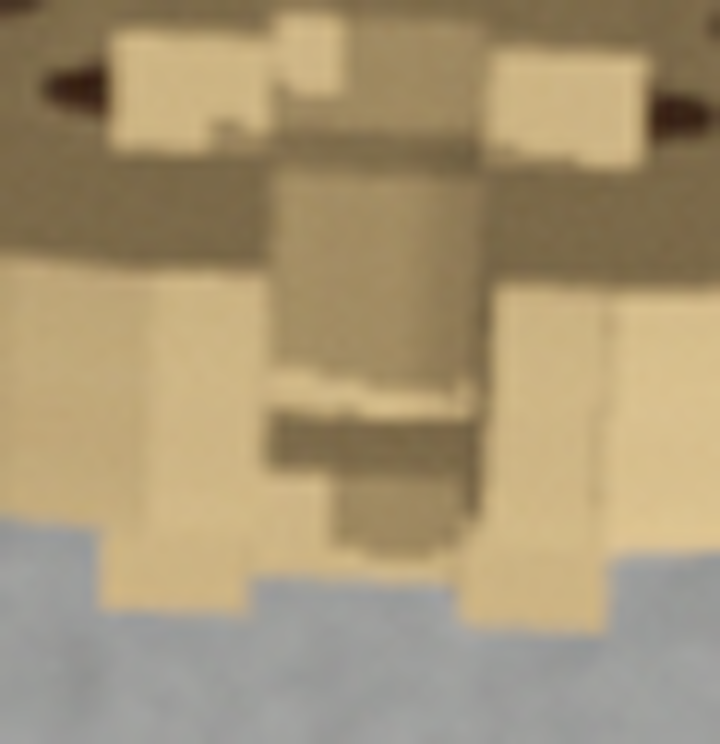

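View pics/w22.png

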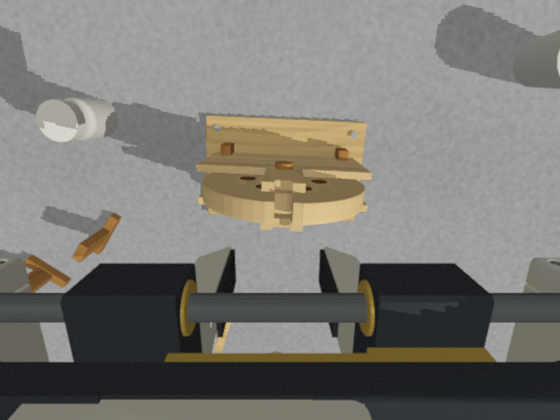

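Run:
```python
from h import *
plan(down([.628,-.195,.15],np.radians(57.5)),8)
```

```text
turn [ 0.0244  0.5837 -0.0169] shift [ 0.0966 -0.243  -0.1372] n 8 arr err if any
[{"x":-3.02,"y":1.81,"z":-1.12,"rx":0.003,"ry":0.073,"rz":-0.002},{"x":-2.93,"y":1.80,"z":-1.35,"rx":0.003,"ry":0.073,"rz":-0.002},{"x":-2.83,"y":1.78,"z":-1.56,"rx":0.003,"ry":0.073,"rz":-0.002},{"x":-2.71,"y":1.77,"z":-1.77,"rx":0.003,"ry":0.073,"rz":-0.002},{"x":-2.58,"y":1.76,"z":-1.97,"rx":0.003,"ry":0.073,"rz":-0.002},{"x":-2.43,"y":1.75,"z":-2.16,"rx":0.003,"ry":0.073,"rz":-0.002},{"x":-2.27,"y":1.74,"z":-2.33,"rx":0.003,"ry":0.073,"rz":-0.002},{"x":-2.10,"y":1.73,"z":-2.50,"rx":0.003,"ry":0.073,"rz":-0.002}]
```

Emit:
move_arm --series '[{"x":-3.02,"y":1.0,"z":-1.12,"rx":0.003,"ry":0.073,"rz":-0.002},{"x":-2.93,"y":1.5,"z":-1.35,"rx":0.003,"ry":0.073,"rz":-0.002},{"x":-2.83,"y":1.8,"z":-1.56,"rx":0.003,"ry":0.073,"rz":-0.002},{"x":-2.71,"y":1.9,"z":-1.77,"rx":0.003,"ry":0.073,"rz":-0.002},{"x":-2.58,"y":1.9,"z":-1.97,"rx":0.003,"ry":0.073,"rz":-0.002},{"x":-2.43,"y":1.9,"z":-2.16,"rx":0.003,"ry":0.073,"rz":-0.002},{"x":-2.27,"y":1.8,"z":-2.33,"rx":0.003,"ry":0.073,"rz":-0.002},{"x":-2.1,"y":1.8,"z":-2.5,"rx":0.003,"ry":0.073,"rz":-0.002},{"x":0,"y":0,"z":0,"rx":0,"ry":0,"rz":0}]'

```text
clock: 20.42
position: [0.6215, -0.223, 0.1425]
ee_rot: [-1.439, -0.722, 0.737]
force: [-0.1, 1.3, -0.6]
width: 0.492
```

Run:
```python
from h import *
im,p,s=look('w23')
def keyp(x,y,a):
    u=np.array([np.cos(a),np.sin(a),0]);v=np.array([-u[1],u[0],0]);o=np.array([x,y,0])
    st=[o+i*.012*u+j*.006*v+.07*Z for i,j in ((-1,-1),(1,-1),(1,1),(-1,1))]
    b=[o+i*.032*u+j*.006*v+.014*Z for i,j in ((-1,-1),(1,-1),(1,1),(-1,1))]
    return st,b
a=np.radians(-32.5)
s_,b=keyp(.628,-.195,a);print(proj('wrist',s_,p).round().tolist(),proj('wrist',b,p).round().tolist())
plan(down([.628,-.195,.15],np.radians(57.5)),2)
```

```text
20.425 [ 0.1697  0.5889  0.144   1.5937 -0.0936  0.9765  1.2794] [ 0.6215 -0.223   0.1425] [-0.088   1.2592 -0.5953] 0.4916824783231379
[[ 0.5927 -0.0109 -0.8054]
 [ 0.8054  0.0009  0.5927]
 [-0.0058 -0.9999  0.0093]]
phi -82.18424610078442 r 0.2758162496083117 axoff 0.0952778317151609 tilt -0.03700901714817389
[[305.0, 199.0], [307.0, 233.0], [324.0, 232.0], [323.0, 198.0]] [[299.0, 159.0], [302.0, 232.0], [316.0, 231.0], [313.0, 158.0]]
turn [-0.0094 -0.0644 -0.0043] shift [0.0062 0.0262 0.0068] n 2 arr err if any
[{"x":1.24,"y":-0.34,"z":0.53,"rx":-0.005,"ry":-0.032,"rz":-0.002},{"x":1.26,"y":-0.34,"z":0.49,"rx":-0.005,"ry":-0.032,"rz":-0.002}]
```

View pics/w23.png

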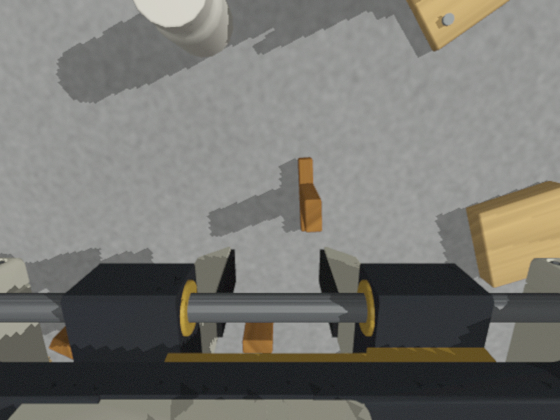

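Run:
```python
from h import *
im=cv2.imread('pics/w23.png');crop(im,'w23c',280,145,60,100,7)
```

```text
(no output)
```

View pics/w23c.png

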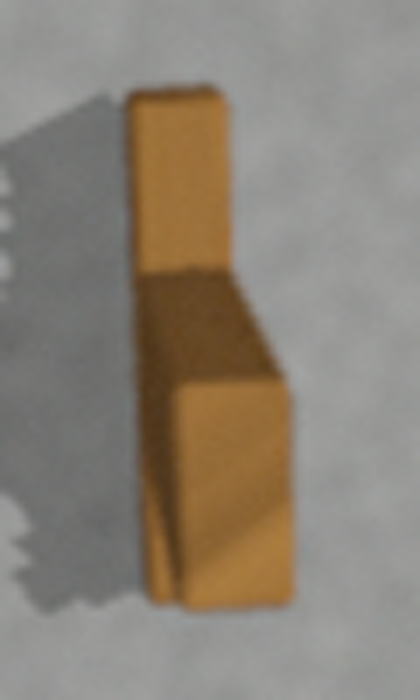

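Emit:
move_arm --series '[{"x":1.2,"y":0,"z":0.5,"rx":-0.005,"ry":-0.032,"rz":-0.002},{"x":1.2,"y":0,"z":0.5,"rx":-0.005,"ry":-0.032,"rz":-0.002},{"x":0,"y":0,"z":0,"rx":0,"ry":0,"rz":0},{"x":0,"y":0,"z":0,"rx":0,"ry":0,"rz":0}]'

```text
clock: 20.98
position: [0.6285, -0.1907, 0.1444]
ee_rot: [-1.423, -0.79, 0.785]
force: [-0.1, 1.1, 1.0]
width: 0.488
```

Run:
```python
from h import *
s=st();print(s['clock'],s['position'],s['dq'])
plan(down([.628,-.1955,.053],np.radians(57.5)),4)
```

```text
20.975 [ 0.6285 -0.1907  0.1444] [-0.0139 -0.0084 -0.0105  0.0042 -0.0042 -0.0016  0.0021]
turn [0.0016 0.0076 0.0028] shift [-0.0005 -0.0048 -0.0914] n 4 arr err if any
[{"x":-0.11,"y":2.28,"z":-0.05,"rx":0.000,"ry":0.002,"rz":0.001},{"x":-0.11,"y":2.28,"z":-0.05,"rx":0.000,"ry":0.002,"rz":0.001},{"x":-0.11,"y":2.28,"z":-0.05,"rx":0.000,"ry":0.002,"rz":0.001},{"x":-0.11,"y":2.28,"z":-0.05,"rx":0.000,"ry":0.002,"rz":0.001}]
```

Emit:
move_arm --series '[{"x":-0.2,"y":2.0,"z":-0.1,"rx":0,"ry":0.004,"rz":0.002},{"x":-0.2,"y":2.3,"z":-0.1,"rx":0,"ry":0.004,"rz":0},{"x":0,"y":2.0,"z":0,"rx":0,"ry":0,"rz":0},{"x":0,"y":1.3,"z":0,"rx":0,"ry":0,"rz":0},{"x":0,"y":0.7,"z":0,"rx":0,"ry":0,"rz":0},{"x":0,"y":0,"z":0,"rx":0,"ry":0,"rz":0}]'

```text
clock: 21.72
position: [0.63, -0.1955, 0.0617]
ee_rot: [-1.43, -0.786, 0.778]
force: [-0.4, -0.4, 1.0]
width: 0.491
```

Run:
```python
from h import *
im,p,s=look('w24')
plan(down([.628,-.1955,.053],np.radians(57.5)),1)
```

```text
21.725 [ 0.1498  0.6711  0.1077  1.6716 -0.0932  0.7972  1.3023] [ 0.63   -0.1955  0.0617] [-0.442  -0.3676  0.9581] 0.4911396605922215
[[ 0.5375  0.0064 -0.8432]
 [ 0.8432 -0.0018  0.5376]
 [ 0.0019 -1.     -0.0064]]
phi -99.99494604548968 r 0.2493591813902125 axoff 0.10324679703298156 tilt 0.09670036461616321
turn [ 0.007  -0.0003  0.0022] shift [-0.0023  0.     -0.0091] n 1 arr err if any
[{"x":-0.12,"y":0.91,"z":0.20,"rx":0.007,"ry":-0.000,"rz":0.002}]
```

View pics/w24.png

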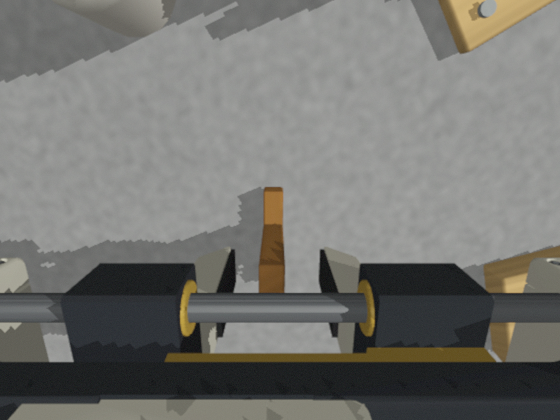

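Emit:
move_arm --series '[{"x":-0.12,"y":0.5,"z":0.1,"rx":0.007,"ry":0,"rz":0.002},{"x":0,"y":0.35,"z":0.1,"rx":0,"ry":0,"rz":0},{"x":0,"y":0,"z":0,"rx":0,"ry":0,"rz":0}]'

```text
clock: 22.15
position: [0.6286, -0.1958, 0.0544]
ee_rot: [-1.427, -0.783, 0.781]
force: [0.1, -0.1, 0.4]
width: 0.485
```

Emit:
move_arm --series '[{"x":0,"y":0,"z":0,"rx":0,"ry":0,"rz":0},{"x":0,"y":0,"z":0,"rx":0,"ry":0,"rz":0},{"x":0,"y":0,"z":0,"rx":0,"ry":0,"rz":0},{"x":0,"y":0,"z":0,"rx":0,"ry":0,"rz":0}]' --jaw 0.6 --newtons 15

```text
clock: 22.65
position: [0.6289, -0.1958, 0.0548]
ee_rot: [-1.427, -0.783, 0.78]
force: [0.3, 0.4, -0.5]
width: 0.127
```

Run:
```python
from h import *
im,p,s=look('w25')
P,R=down([.628,-.1955,.16],np.radians(57.5))
plan((s['position']+[0,0,.2],R),5)
T=down(C0+(.054+.053+.06)*Z,YAW+np.pi/2)
plan(T,9,(s['position']+[0,0,.2],R))
```

```text
22.65 [ 0.152   0.6805  0.1062  1.674  -0.0943  0.7898  1.3043] [ 0.6289 -0.1958  0.0548] [ 0.3313  0.4131 -0.4729] 0.1272348903348859
[[ 0.5376  0.0023 -0.8432]
 [ 0.8432 -0.0003  0.5376]
 [ 0.001  -1.     -0.0021]]
phi -101.53419598996946 r 0.2509569420449353 axoff 0.10209395452697224 tilt 0.015660786973934204
turn [ 0.0021 -0.0003  0.0009] shift [-0.   0.   0.2] n 5 arr err if any
[{"x":0.00,"y":-4.00,"z":-0.01,"rx":0.000,"ry":-0.000,"rz":0.000},{"x":0.00,"y":-4.00,"z":-0.01,"rx":0.000,"ry":-0.000,"rz":0.000},{"x":0.00,"y":-4.00,"z":-0.00,"rx":0.000,"ry":-0.000,"rz":0.000},{"x":0.00,"y":-4.00,"z":-0.00,"rx":0.000,"ry":-0.000,"rz":0.000},{"x":0.00,"y":-4.00,"z":-0.00,"rx":0.000,"ry":-0.000,"rz":0.000}]
turn [ 0.    -0.548  0.   ] shift [-0.0974  0.2478  0.0172] n 9 arr err if any
[{"x":1.74,"y":-0.19,"z":2.39,"rx":0.000,"ry":-0.061,"rz":0.000},{"x":1.88,"y":-0.19,"z":2.28,"rx":0.000,"ry":-0.061,"rz":0.000},{"x":2.02,"y":-0.19,"z":2.16,"rx":0.000,"ry":-0.061,"rz":0.000},{"x":2.15,"y":-0.19,"z":2.04,"rx":0.000,"ry":-0.061,"rz":0.000},{"x":2.27,"y":-0.19,"z":1.90,"rx":0.000,"ry":-0.061,"rz":0.000},{"x":2.38,"y":-0.19,"z":1.76,"rx":0.000,"ry":-0.061,"rz":0.000},{"x":2.48,"y":-0.19,"z":1.61,"rx":0.000,"ry":-0.061,"rz":0.000},{"x":2.57,"y":-0.19,"z":1.46,"rx":0.000,"ry":-0.061,"rz":0.000},{"x":2.66,"y":-0.19,"z":1.30,"rx":0.000,"ry":-0.061,"rz":0.000}]
```

View pics/w25.png

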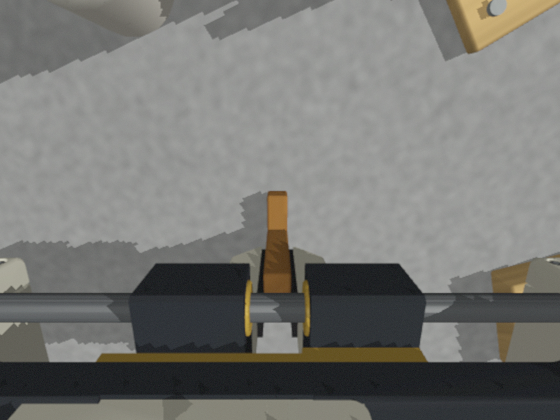

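Emit:
move_arm --series '[{"x":0,"y":-1.5,"z":0,"rx":0,"ry":0,"rz":0},{"x":0,"y":-3.5,"z":0,"rx":0,"ry":0,"rz":0},{"x":0,"y":-4.5,"z":0,"rx":0,"ry":0,"rz":0},{"x":0,"y":-4.5,"z":0,"rx":0,"ry":0,"rz":0},{"x":1,"y":-4,"z":1,"rx":0,"ry":0,"rz":0},{"x":1.5,"y":-2.5,"z":2,"rx":0,"ry":-0.06,"rz":0},{"x":1.9,"y":-0.5,"z":2.3,"rx":0,"ry":-0.06,"rz":0},{"x":2,"y":0,"z":2.2,"rx":0,"ry":-0.06,"rz":0},{"x":2.1,"y":0,"z":2.1,"rx":0,"ry":-0.06,"rz":0},{"x":2.2,"y":0,"z":2,"rx":0,"ry":-0.06,"rz":0},{"x":1.5,"y":0,"z":1.2,"rx":0,"ry":-0.06,"rz":0},{"x":0.8,"y":0,"z":0.5,"rx":0,"ry":-0.06,"rz":0}]'

```text
clock: 24.2
position: [0.5527, -0.0139, 0.2747]
ee_rot: [-1.268, -1.116, 1.115]
force: [-0.2, -0.3, -0.7]
width: 0.132
```

Run:
```python
from h import *
s=st();print(s['clock'],s['position'],s['dq'],s['width'])
T=down(C0+(.054+.0548+.06)*Z,YAW+np.pi/2)
plan(T,6)
```

```text
24.2 [ 0.5527 -0.0139  0.2747] [-0.0427 -0.0454 -0.1249  0.078   0.0462 -0.0232  0.3237] 0.131555254073031
turn [ 0.0015 -0.1076 -0.0007] shift [-0.0212  0.0659 -0.0009] n 6 arr err if any
[{"x":1.04,"y":0.01,"z":0.49,"rx":0.000,"ry":-0.018,"rz":-0.000},{"x":1.05,"y":0.01,"z":0.47,"rx":0.000,"ry":-0.018,"rz":-0.000},{"x":1.06,"y":0.01,"z":0.45,"rx":0.000,"ry":-0.018,"rz":-0.000},{"x":1.07,"y":0.01,"z":0.43,"rx":0.000,"ry":-0.018,"rz":-0.000},{"x":1.08,"y":0.01,"z":0.41,"rx":0.000,"ry":-0.018,"rz":-0.000},{"x":1.08,"y":0.02,"z":0.39,"rx":0.000,"ry":-0.018,"rz":-0.000}]
```

Emit:
move_arm --series '[{"x":1,"y":0,"z":0.49,"rx":0,"ry":-0.018,"rz":0},{"x":1.1,"y":0,"z":0.47,"rx":0,"ry":-0.018,"rz":0},{"x":1.2,"y":0,"z":0.45,"rx":0,"ry":-0.018,"rz":0},{"x":1.2,"y":0,"z":0.43,"rx":0,"ry":-0.018,"rz":0},{"x":1.1,"y":0,"z":0.41,"rx":0,"ry":-0.018,"rz":0},{"x":0.7,"y":0,"z":0.3,"rx":0,"ry":-0.018,"rz":0},{"x":0,"y":0,"z":0,"rx":0,"ry":0,"rz":0},{"x":0,"y":0,"z":0,"rx":0,"ry":0,"rz":0}]'

```text
clock: 25.2
position: [0.5304, 0.0556, 0.2739]
ee_rot: [-1.216, -1.2, 1.201]
force: [-1.0, 0.3, -2.1]
width: 0.13
```

Run:
```python
from h import *
im,p,s=look('w26');print(s['dq'])
c=proj('wrist',C0+.07*Z,p)[0];u0,v0=int(c[0])-45,int(c[1])-35;print(u0,v0)
crop(im,'w26d',u0,v0,90,90,8)
f=lambda P:((proj('wrist',P,p)-[u0,v0])*8).round()
for q in (-.021,.021): print(q,f([C0+q*ax+v*ly+.062*Z for v in (-.018,-.0075,.0075,.018)]).tolist())
for q in (-.009,.009): print(f([C0+q*ax+v*ly+.0796*Z for v in (-.0075,.0075)]).tolist())
T=down(C0+(.054+.0548+.06)*Z,YAW+np.pi/2)
plan(T,2)
```

```text
25.2 [-0.1535  0.2661 -0.0658  1.7513  0.0206  1.1247  1.3334] [0.5304 0.0556 0.2739] [-0.95    0.2763 -2.0857] 0.12951449848531665
[[ 0.0115  0.0004 -0.9999]
 [ 0.9999 -0.0013  0.0115]
 [-0.0013 -1.     -0.0004]]
phi 1.22070399313904 r 0.16892251215928117 axoff -0.001185557491083634 tilt 0.07305227834636804
[-0.0013 -0.     -0.003   0.0002 -0.0002 -0.0003 -0.0007]
226 184
-0.021 [[180.0, 49.0], [288.0, 50.0], [442.0, 51.0], [550.0, 52.0]]
0.021 [[187.0, 449.0], [290.0, 450.0], [437.0, 451.0], [540.0, 452.0]]
[[280.0, 221.0], [443.0, 223.0]]
[[281.0, 403.0], [440.0, 405.0]]
turn [ 0.0004  0.0076 -0.0012] shift [ 0.0011 -0.0036 -0.0001] n 2 arr err if any
[{"x":-0.18,"y":0.00,"z":-0.06,"rx":0.000,"ry":0.004,"rz":-0.001},{"x":-0.18,"y":0.00,"z":-0.06,"rx":0.000,"ry":0.004,"rz":-0.001}]
```

View pics/w26d.png

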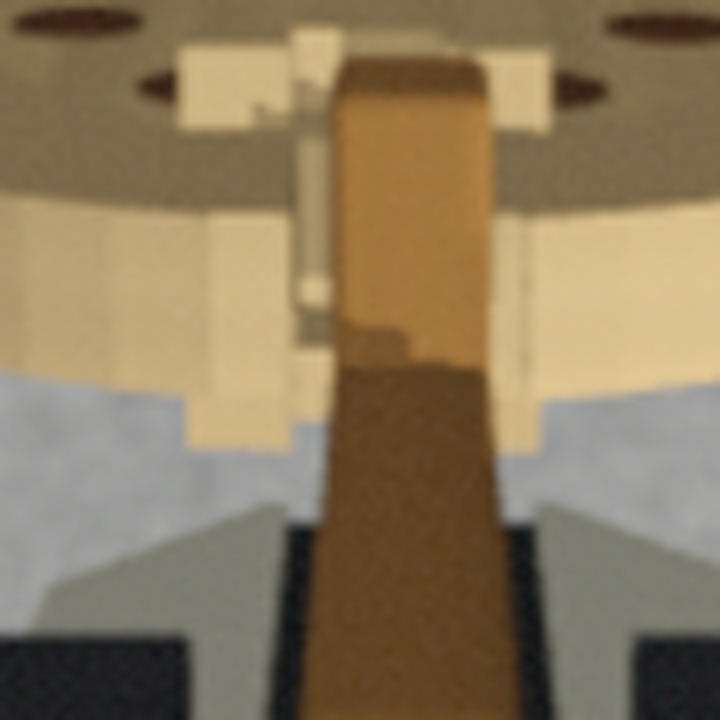

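View pics/w26.png

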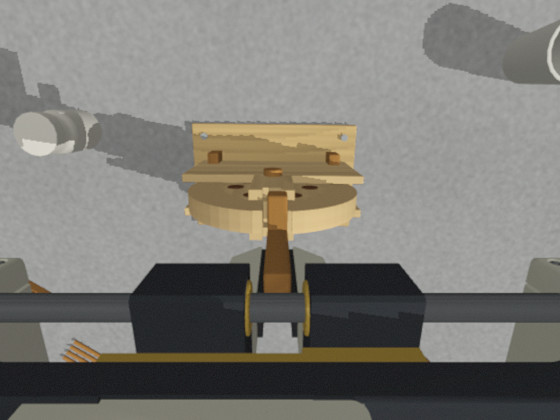

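Emit:
move_arm --series '[{"x":-0.2,"y":0.5,"z":-0.06,"rx":0,"ry":0.004,"rz":-0.001},{"x":-0.15,"y":0.9,"z":-0.06,"rx":0,"ry":0.003,"rz":0},{"x":-0.06,"y":0.7,"z":0,"rx":0,"ry":0,"rz":0},{"x":0,"y":0.3,"z":0,"rx":0,"ry":0,"rz":0},{"x":0,"y":0,"z":0,"rx":0,"ry":0,"rz":0},{"x":0,"y":0,"z":0,"rx":0,"ry":0,"rz":0}]'

```text
clock: 26.0
position: [0.5316, 0.0499, 0.2475]
ee_rot: [-1.219, -1.193, 1.194]
force: [-0.1, 0.2, -0.3]
width: 0.13
```

Run:
```python
from h import *
im,p,s=look('w27');print(s['dq'])
c=proj('wrist',C0+.07*Z,p)[0];u0,v0=int(c[0])-45,int(c[1])-35;print(u0,v0)
crop(im,'w27d',u0,v0,90,90,8)
f=lambda P:((proj('wrist',P,p)-[u0,v0])*8).round()
for q in (-.021,.021): print(q,f([C0+q*ax+v*ly+.062*Z for v in (-.018,-.0075,.0075,.018)]).tolist())
for q in (-.009,.009): print(f([C0+q*ax+v*ly+.0796*Z for v in (-.0075,.0075)]).tolist())
```

```text
26.0 [-0.145   0.2897 -0.0626  1.7876  0.0211  1.0657  1.3343] [0.5316 0.0499 0.2475] [-0.076   0.2371 -0.3486] 0.13010365283020772
[[ 0.0213 -0.0007 -0.9998]
 [ 0.9998 -0.0008  0.0213]
 [-0.0008 -1.      0.0007]]
phi -0.852943685244868 r 0.14252437268311605 axoff 0.00010967264307612081 tilt 0.04462009568061118
[ 0.0001  0.0006  0.0002  0.0011 -0.     -0.001   0.0006]
233 194
-0.021 [[161.0, 28.0], [281.0, 28.0], [452.0, 28.0], [572.0, 28.0]]
0.021 [[172.0, 469.0], [285.0, 468.0], [448.0, 468.0], [561.0, 468.0]]
[[277.0, 223.0], [459.0, 223.0]]
[[279.0, 425.0], [457.0, 425.0]]
```

View pics/w27d.png

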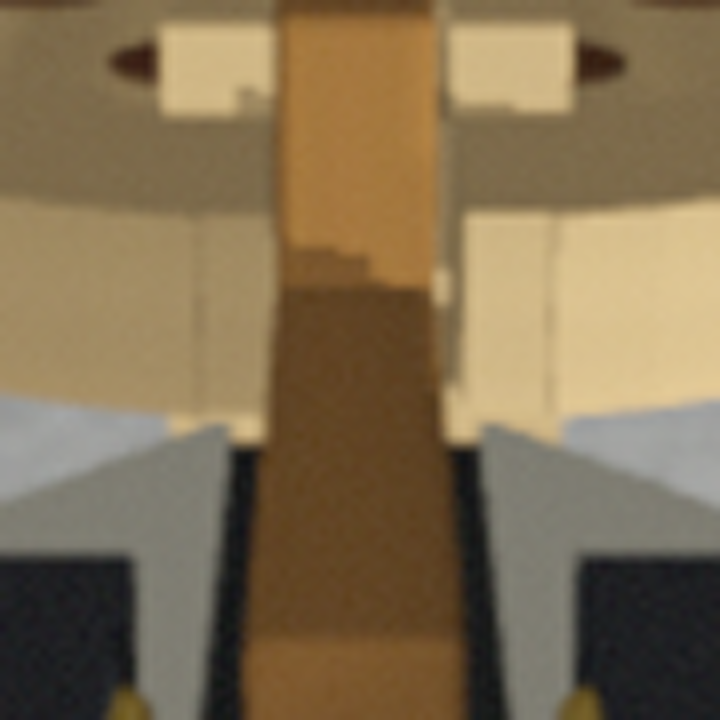

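Emit:
move_arm --series '[{"x":0.12,"y":0,"z":0,"rx":0,"ry":0,"rz":0},{"x":0,"y":0,"z":0,"rx":0,"ry":0,"rz":0},{"x":0,"y":0,"z":0,"rx":0,"ry":0,"rz":0}]'

```text
clock: 26.42
position: [0.5319, 0.0514, 0.248]
ee_rot: [-1.22, -1.194, 1.194]
force: [0.6, -0.4, -0.0]
width: 0.127
```

Run:
```python
from h import *
im,p,s=look('w28')
c=proj('wrist',C0+.07*Z,p)[0];u0,v0=int(c[0])-45,int(c[1])-35;print(u0,v0)
crop(im,'w28d',u0,v0,90,90,8)
```

```text
26.425 [-0.1471  0.2894 -0.0632  1.7867  0.0213  1.066   1.3318] [0.5319 0.0514 0.248 ] [ 0.5985 -0.3788 -0.02  ] 0.12721108713799942
[[ 0.021   0.0003 -0.9998]
 [ 0.9998 -0.0005  0.021 ]
 [-0.0005 -1.     -0.0004]]
phi -0.2346605847188736 r 0.1430462338818506 axoff 0.0003892019569951036 tilt 0.02918992209027151
231 193
```

View pics/w28d.png

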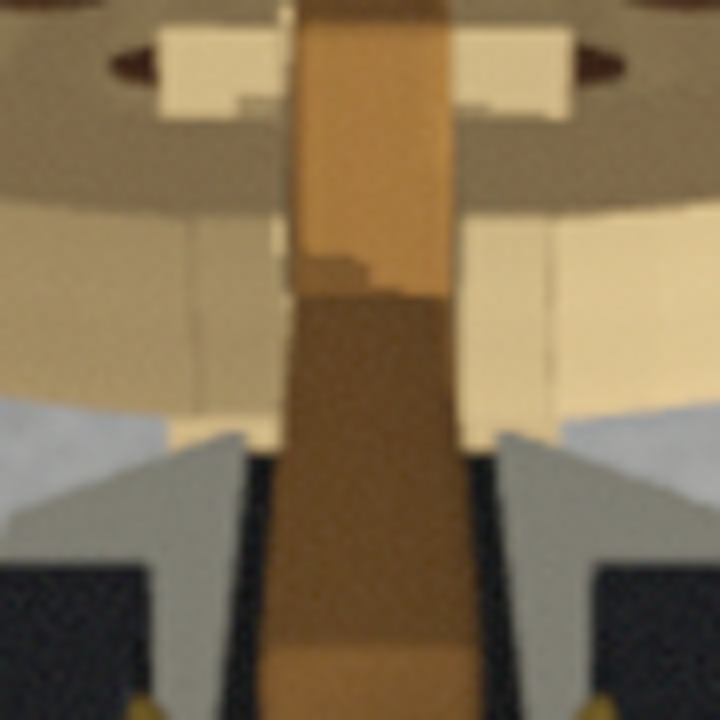

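Emit:
move_arm --series '[{"x":-0.02,"y":0.4,"z":0,"rx":0,"ry":0,"rz":0},{"x":0,"y":0.5,"z":0,"rx":0,"ry":0,"rz":0},{"x":0,"y":0.3,"z":0,"rx":0,"ry":0,"rz":0},{"x":0,"y":0,"z":0,"rx":0,"ry":0,"rz":0}]'

```text
clock: 26.98
position: [0.5316, 0.0511, 0.2348]
ee_rot: [-1.219, -1.193, 1.194]
force: [-0.3, 0.5, -1.5]
width: 0.13
```

Run:
```python
from h import *
im,p,s=look('w29');print(s['ft_torque'])
c=proj('wrist',C0+.07*Z,p)[0];u0,v0=int(c[0])-45,int(c[1])-45;print(u0,v0)
crop(im,'w29d',u0,v0,90,90,8)
```

```text
26.975 [-0.1466  0.3014 -0.0637  1.8049  0.0226  1.0364  1.3309] [0.5316 0.0511 0.2348] [-0.2567  0.5315 -1.4573] 0.12976033603807882
[[ 0.021  -0.0003 -0.9998]
 [ 0.9998 -0.0006  0.021 ]
 [-0.0006 -1.      0.0003]]
phi -0.3777450214404001 r 0.12984524210491155 axoff 0.00015288381419543265 tilt 0.03586617586861629
[ 0.0209 -0.0285  0.0199]
232 191
```

View pics/w29d.png

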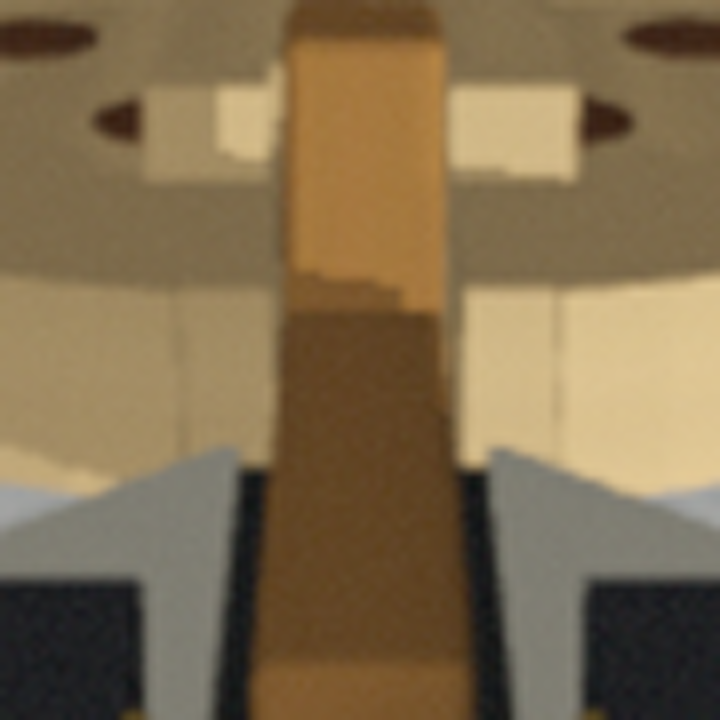

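Emit:
move_arm --series '[{"x":0,"y":0.4,"z":0,"rx":0,"ry":0,"rz":0},{"x":0,"y":0.5,"z":0,"rx":0,"ry":0,"rz":0},{"x":0,"y":0.4,"z":0,"rx":0,"ry":0,"rz":0},{"x":0,"y":0.1,"z":0,"rx":0,"ry":0,"rz":0},{"x":0,"y":0,"z":0,"rx":0,"ry":0,"rz":0}]'

```text
clock: 27.65
position: [0.5318, 0.0511, 0.22]
ee_rot: [-1.219, -1.193, 1.194]
force: [0.6, 0.9, 0.1]
width: 0.128
```

Run:
```python
from h import *
im,p,s=look('w30');print(s['ft_torque'])
c=proj('wrist',C0+.07*Z,p)[0];u0,v0=int(c[0])-45,int(c[1])-45;print(u0,v0)
crop(im,'w30d',u0,v0,90,90,8)
```

```text
27.65 [-0.1464  0.3159 -0.0642  1.8245  0.0243  1.0021  1.3292] [0.5318 0.0511 0.22  ] [0.5788 0.872  0.0628] 0.12779401198639914
[[ 0.0211 -0.0001 -0.9998]
 [ 0.9998 -0.0006  0.0211]
 [-0.0006 -1.      0.0001]]
phi -0.42684593201203713 r 0.11500443760608337 axoff 0.0002769395883298125 tilt 0.03256648945838501
[-0.0241  0.0426  0.0191]
232 199
```

View pics/w30d.png

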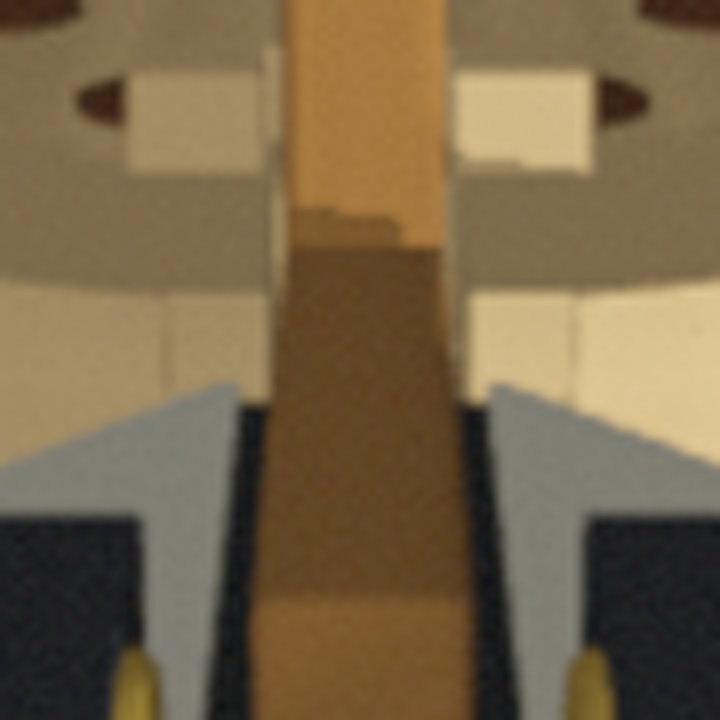

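Emit:
move_arm --series '[{"x":0,"y":0.25,"z":0,"rx":0,"ry":0,"rz":0},{"x":0,"y":0.2,"z":0,"rx":0,"ry":0,"rz":0},{"x":0,"y":0,"z":0,"rx":0,"ry":0,"rz":0}]'

```text
clock: 28.08
position: [0.5319, 0.0511, 0.2155]
ee_rot: [-1.22, -1.194, 1.194]
force: [-0.1, 0.3, -1.0]
width: 0.13
```

Emit:
move_arm --series '[{"x":0,"y":0.1,"z":0,"rx":0,"ry":0,"rz":0}]'

```text
clock: 28.2
position: [0.532, 0.0511, 0.2145]
ee_rot: [-1.22, -1.194, 1.194]
force: [0.2, -0.3, -0.7]
width: 0.128
```

Emit:
move_arm --series '[{"x":0,"y":0.08,"z":0,"rx":0,"ry":0,"rz":0}]'

```text
clock: 28.32
position: [0.532, 0.0512, 0.2137]
ee_rot: [-1.22, -1.194, 1.194]
force: [-2.2, -1.0, 7.2]
width: 0.13
```

Emit:
move_arm --series '[{"x":0,"y":-0.02,"z":0,"rx":0,"ry":0,"rz":0},{"x":0,"y":0,"z":0,"rx":0,"ry":0,"rz":0},{"x":0,"y":0,"z":0,"rx":0,"ry":0,"rz":0}]' --jaw 3.5

```text
clock: 28.7
position: [0.5322, 0.0512, 0.2141]
ee_rot: [-1.22, -1.194, 1.193]
force: [-0.5, 0.4, -0.0]
width: 0.371
```

Run:
```python
from h import *
im,p,s=look('w31')
```

```text
28.7 [-0.1463  0.3218 -0.0643  1.8321  0.0251  0.9874  1.3285] [0.5322 0.0512 0.2141] [-0.4672  0.3731 -0.0467] 0.3706232872070512
[[ 0.0211  0.0012 -0.9998]
 [ 0.9998 -0.0003  0.0211]
 [-0.0003 -1.     -0.0012]]
phi -0.40870545824163723 r 0.10911567972458738 axoff 0.0007052491615526811 tilt 0.018620125249526456
```

View pics/w31.png

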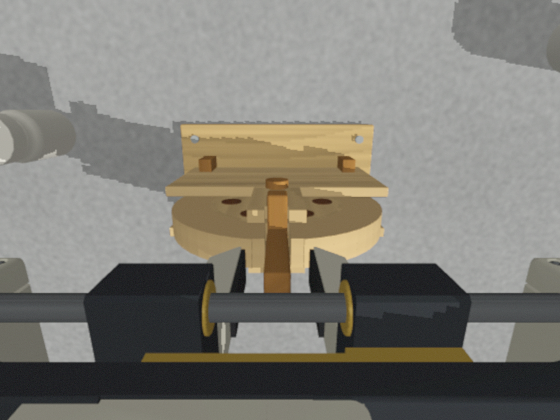

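Released cleanly. Retreat straight up, then check.

Emit:
move_arm --series '[{"x":0,"y":-1,"z":0,"rx":0,"ry":0,"rz":0},{"x":0,"y":-2.5,"z":0,"rx":0,"ry":0,"rz":0},{"x":0,"y":-4,"z":0,"rx":0,"ry":0,"rz":0},{"x":0,"y":-4,"z":1,"rx":0,"ry":0,"rz":0},{"x":0,"y":-2,"z":2,"rx":0,"ry":0,"rz":0},{"x":0,"y":0,"z":1,"rx":0,"ry":0,"rz":0},{"x":0,"y":0,"z":0,"rx":0,"ry":0,"rz":0},{"x":0,"y":0,"z":0,"rx":0,"ry":0,"rz":0}]'

```text
clock: 29.75
position: [0.4911, 0.052, 0.3552]
ee_rot: [-1.221, -1.195, 1.193]
force: [-0.1, 1.0, -0.9]
width: 0.382
```

Run:
```python
from h import *
im,p,s=look('w32')
c=proj('wrist',C0+.08*Z,p)[0];u0,v0=int(c[0])-50,int(c[1])-40;print(u0,v0)
crop(im,'w32d',u0,v0,100,75,7)
u=np.array([u0,v0])
for n,zz,hx in (('bar top',-.0,.032),('stem top',.035,.012)):
    zc=C0+(.054+(.014 if n=='bar top' else .07))*Z
    print(n,((proj('wrist',[zc+i*hx*ax+j*.006*ly for i in(-1,1) for j in (-1,1)],p)-u)*7).round().tolist())
im=arm.get_image('scene');cv2.imwrite('pics/s32.png',im);crop(im,'s32c',250,140,100,100,6)
zc=C0+.054*Z
print('scene stem top',((proj('scene',[zc+.07*Z+i*.012*ax+j*.006*ly for i in(-1,1) for j in (-1,1)])-[250,140])*6).round().tolist(),'bar end',((proj('scene',[zc+.032*ax+j*.006*ly+k*.014*Z for j in (-1,1) for k in (0,1)])-[250,140])*6).round().tolist())
```

```text
29.75 [-0.1561  0.1457 -0.0672  1.7024  0.0108  1.2919  1.3241] [0.4911 0.052  0.3552] [-0.0885  1.024  -0.853 ] 0.38166898387722586
[[ 0.0211  0.002  -0.9998]
 [ 0.9998 -0.0002  0.0211]
 [-0.0001 -1.     -0.002 ]]
phi -0.18304302088729837 r 0.25025030024160505 axoff -0.04043350129861711 tilt 0.008665898574240232
226 193
bar top [[315.0, 47.0], [397.0, 47.0], [318.0, 445.0], [395.0, 445.0]]
stem top [[309.0, 318.0], [404.0, 317.0], [310.0, 491.0], [403.0, 491.0]]
scene stem top [[296.0, 104.0], [325.0, 106.0], [292.0, 141.0], [321.0, 143.0]] bar end [[285.0, 299.0], [286.0, 275.0], [314.0, 301.0], [314.0, 277.0]]
```

View pics/w32d.png

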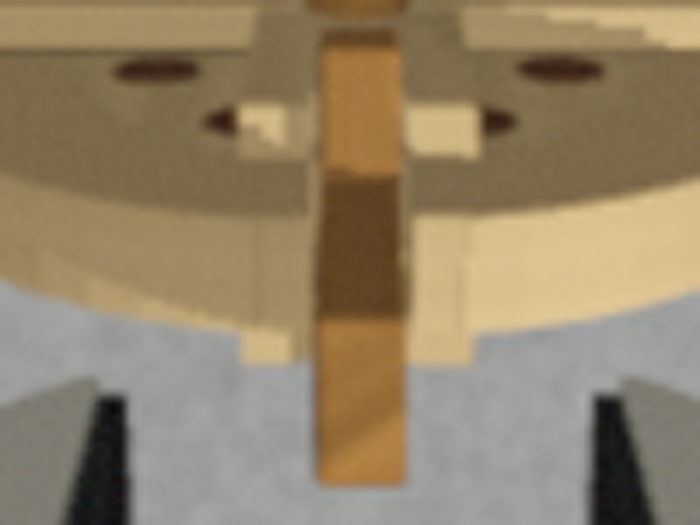

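View pics/s32c.png

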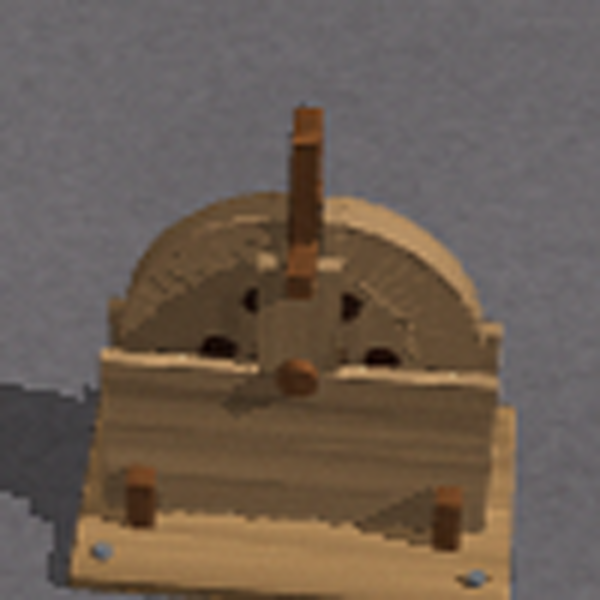

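View pics/s32.png

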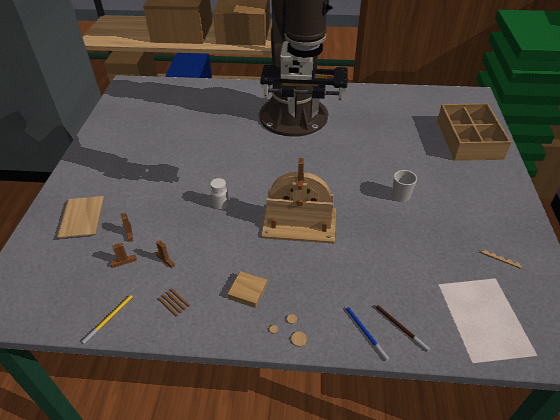

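The key's stem top shows at rows 318 to 485 in the wrist crop (predicted 318 to 491). Its bar end sits in the slot at about (300, 275) in the scene crop. The jar, block and pot haven't moved.

Run:
```python
from cell import arm
print(arm.sign_off())
```

```text
the job is handed in; nothing more can be done
None
```

The locking key is fully home in the notch and both slots, stem up. I let go and handed the job in at about 30 s of the 72 s allowed.

- **Wheel:** I turned it with light 3 N bare-finger pinches on the rim until the notch stood at the top. The first alignment measured about 1.1 mm off, so I pinched again and corrected it. The last check before fetching the key put the notch about 0.5 mm (0.4°) to +y of the slot centre.
- **Key:** I took the key nearest the base and lowered it in small steps. The force reached about 7 N when it seated on the slot floors, at the expected height within a millimetre.
- **Forces on the wheel:** the highest readings at the wrist while pinching were about 7 N sideways, as the fingers closed. I only read force at the end of each move, so short peaks in between would not show.
- **Final pictures:** in the wrist and scene views the key matches the predicted home position within about a millimetre. The gripper is clear, and the glue jar, block and pot are where they started.
- **Checks that disagreed:**
  - The top camera placed the stand about 3.5 mm off in y from the wrist and scene cameras. I used the wrist view of key and slot together for the insertion.
  - The two wrist views of the notch differed by up to about 1 mm. I trusted the view along the axle.

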